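# Load a brass blank under the ratchet hold-down stand

### The arm

A 7-joint arm with a two-finger parallel gripper is mounted at the origin on the work surface. World frame = base frame: x ahead of the robot, y to its left, z up, the work surface at z = 0. Lengths are in mm, angles in rad, forces in N, time in s.
With the tool pointing down it reaches from about 400 to 850 mm from the base axis. Payload 4.4 kg.
Tool frame: the origin (TCP) lies midway between the tips of the shut fingers; the grasp point (between the pads) lies 19 mm behind it; y points along the fingers, x is the direction in which the jaws open and shut, and the axes are right-handed (so a half turn about y gives the same grasp; the last joint's range is limited). The gripper opens to 94 mm and grips with 3 to 60 N. Pads are 16 mm wide; open, the fingers measure 119 mm over their backs; the gripper's body (75 mm by 177 mm) begins 78 mm behind the grasp point.
Start: joints at [1.137, 0.628, 0.038, 1.517, -0.027, 0.996, -0.02], TCP at [233.745, -606.532, 205.478] pointing down, gripper open.
Joint ranges: [-3.06, 3.06], [-0.37, 2.12], [-1.25, 1.32], [0.18, 2.47], [-1.1, 4.24], [0.23, 1.98], [-2.94, 2.94]. Speed limits (rad/s): [2.57, 2.57, 3.14, 3.14, 3.14, 3.14, 3.14].

### API

Orientations are given as a unit quaternion [x, y, z, w].
In Python, from station import sensors, grab_frame, hand_in, finder gives the robot as it stands.
- The arm moves only by the tool move_arm, never from a script. Its argument "commands" is a list of rows, each a list of 3 entries, a list of its own where there are three numbers: the closure, from -1 (fully open) to 1 (shut), so that 0 is half open, then the shift along the world's x, y, z normalised to -1 to 1, where 1 is 12 cm, then the turn about the world's z normalised to -1 to 1, where 1 is 360 degrees. In form: [[claw, [x, y, z], turn], ...]. A call has 1 to 10 rows; each row is the pose to reach, as a shift and turn from the pose commanded when the call began, turning the shorter way round; what a row does not reach only later rows make up. A row lasts 1/10 s, in which the tool goes at most 50 mm and 8.59 degrees, less where a joint would pass 70% of its speed; a pose out of reach is approached as far as the arm can. A call with a number of a shift or a turn outside -1 to 1 is refused whole. A call with a gripper value outside its range is refused whole. The fingers move at their own pace and stop on an object; "squeeze" is the grip in N (left out, the last holds). Time passes only in rows, so rows that repeat a pose let the fingers close. It gives the time, the measured TCP pose, the force and the opening at its end, in the units of the state.
- sensors.read_state(): the state, without advancing time (a new reading comes with each control period).
- grab_frame(name): name is "side" or "top" or "wrist"; returns a dict with "color" (400x640x3 uint8, blue, green, red), "intrinsics" (3x3 intrinsics, pixels), "world_to_cam" (4x4, takes a point from world to camera coordinates). Camera axes: x right, y up, looking along -z (the intrinsics and any distortion apply to the point x, -y, -z); pixel columns grow to the right and rows downward; lengths in mm; the calibration is good to about 2 mm. A picture is of the moment at which its call begins. There is no depth.
- hand_in(): hands the job in, once; it reports no verdict.
Trained networks look in the newest picture that a camera, given by its name, has taken for a name from the list of things; names that differ only in an ending like _2 or _b are one class to them, and where a whole thing is asked for, a point or a joint stands for the part that bears it (a point fixed in the world has none). Each returns a list of dicts, best first, with "confidence" (0 to 1); they miss things now and then, are a little off and sometimes report something else, mostly with a low value. They report only what shows in the picture. A call takes as long as a camera call. They do not tell look-alikes from the thing itself.
- finder.recognise(camera, target): "pixel" ([column, row] in pixels, amid what is visible of it).
- finder.silhouettes(camera, target): "region" (400x640 bool, what is visible of it) and "pixel" ([column, row] in pixels, amid what is visible of it).
The state is a dict: "time_s": time; "joint_positions": joint angles; "qvel": joint speeds; "effort": joint torques, N m; "position": TCP position; "tool_rot": TCP orientation; "ft_force": force on the tool from outside, world axes, zero at the start; "torque": the same for the moment, N m; "finger_gap": finger opening in mm.
Only numpy, scipy, OpenCV 4.12 (cv2) and the standard library are available. Lean on these libraries where they do the work, as an engineer would, in place of code of your own. Each camera call takes 0.05 s, during which the arm holds its last target.

### The job

Set the brass-topped wooden work block under the hold-down stand. Lift the stand's head by its black knob, letting the catch click over the teeth, until it hangs on the catch high enough for the block to pass beneath, and slide the block, brass under the foot, gently home against the stop between the two side cheeks. Then squeeze the catch lever to the arm to free it from the teeth and let the head down gently by hand until the foot rests on the brass with its whole weight, and let go; do not jam the block on the stop, do not drop or press the foot on the brass, and leave the other things on the bench where they are.

Things in the scene. Friction and masses are not known exactly. Their poses are not given: they have to be found in the camera images.
- stand: Grey cast base 190 x 110 x 16 mm fixed to the bench. Origin on the bench directly under the foot axis, z up, x pointing from the open front edge (the side the block is loaded from) towards the post. The base runs from x = -60 to +130 mm, y = +-55 mm, top face at z = 16 mm. A square 24 mm toothed steel post stands at x = 95 mm and ends 152 mm above the bench (with a 36 mm stop collar at its top). Teeth on its +y side, 10 mm pitch, with level ledges on top and ramps below
- stop: Dark steel stop on the base: a 12 mm tall cross bar whose front face is at x = +27 mm of the stand frame, with two 10 mm tall side cheeks at its ends, 50 mm apart inside, running from x = 5 to 35 mm. Origin on the base's top face under the foot axis, 16 mm above stand, axes as stand
- foot: Black rubber foot disc, 26 mm across, 10 mm thick, under the front of the green sliding head. Origin at the centre of its underside, axes as stand. Head, foot and catch weigh 0.72 kg and slide together straight up and down only (drag about 35 N per m/s), from 0 (foot on the base's top face) to 58 mm up (top collar). The catch lets the head rise, clicking, and holds it on the next tooth below, every 10 mm
- catch (a joint): Angle (rad) of the sprung steel catch lever on its upright pin: 0 = nose fully in the teeth, about 0.2 = nose just clear of the teeth, 0.36 = squeezed right in. Its handle is an upright plate 50 mm long (10 to 60 mm behind the knob's axis), 22 mm high (32 to 54 mm above the foot's underside), 5 mm thick, along the +y side of the arm; pushing it towards the arm (-y) frees the nose: 3 N starts it, 6 N holds it right in
- knob_grip (a point): Middle of the black lifting knob (30 mm across, 29 mm tall, on a 14 mm stem) on top of the head, straight above the foot, 77 mm above the foot's underside. The knob's top is 14 mm higher, the top of the arm 25 mm lower. Moves with the head, axes as stand
- squeeze (a point): Point in the middle of the arm's width, 36 mm behind the knob's axis towards the post and 44 mm above the foot's underside, where catch and arm are squeezed together: the arm's -y face (knurled, fixed) is at y = -9 mm and the outer face of the catch handle at y = +42 mm when free, +31 mm when squeezed right in (+36 mm just clears the teeth), so a grip from above closes along y from 51 to about 40 mm. Arm 18 mm wide, 22 mm high. Moves with the head, axes as stand
- work: Pale beech work block 24 mm high, 160 mm long: a broad end 52 x 44 mm carrying a fixed brass blank 34 x 34 x 3 mm (its top at 27 mm), and a handle 108 x 26 mm. Origin on the underside below the blank's centre, x from handle to broad end, which ends at x = +27 mm, the handle at -133 mm. 0.10 to 0.15 kg; balances at x = -37 mm. Home: origin on stop's, x along the stand's
- solder_block: Bystander: plain black soldering block 130 x 60 x 24 mm, lying; origin at the centre of its underside
- jar: Bystander: closed jar 68 mm across, 85 mm tall; origin under its centre
- pan: Bystander: dark shallow annealing pan 120 mm across, 30 mm tall; origin under its centre
- mallet: Bystander: hammer with a wooden handle, lying flat
- scriber: Bystander: screwdriver with a wooden handle, lying flat
- pliers: Bystander: pliers with black grips, 150 mm long, lying flat, origin at the pivot
- burr_cup: Bystander: white ceramic cup 68 mm across, 70 mm tall; origin under its centre
Things that resemble listed ones, but are neither listed nor needed, are in the scene too. Several things look just like the work: the one meant starts farthest to the robot's left.

How it is judged:
By the outcome, as a careful person would: the job done as asked, in the order asked, and still so for the second after the job is handed in, with the robot touching nothing.
It also fails if it takes over 64 s, if anything falls off the work surface, if the arm or the gripper's body presses on something with over 40 N, if the wrist force passes 120 N, or if a joint passes its speed limit or range.

## Working session

There is one attempt and no reset: what is moved stays moved. The work goes in short steps, Python scripts to look and compute and a tool call to move; the robot and the scene stay as the last step left them, time stands still between calls to the robot, and variables do not carry over. Pictures are saved under pics/ and viewed, and the job is handed in when it is done.

Besides the shell and the picture viewer there is one more tool, called after "Request:" as name(argument=value, ...) on one line, values as JSON. move_arm: Moves the arm, as the interface text tells. Its arguments: {"type":"object","properties":{"commands":{"type":"array","items":{"type":"array"}},"squeeze":{"type":"number"}},"required":["commands"]}

```bash
mkdir -p pics; ls; cat > h.py <<'E'
import numpy as np, cv2
from station import sensors, grab_frame, hand_in, finder
def px2w(f,px,z):
    K=np.array(f["intrinsics"]);T=np.array(f["world_to_cam"])
    d=np.linalg.inv(K)@np.array([px[0],px[1],1.0]); d=np.array([d[0],-d[1],-d[2]])
    R=T[:3,:3];c=-R.T@T[:3,3];d=R.T@d
    return c+d*(z-c[2])/d[2]
def w2px(f,p):
    K=np.array(f["intrinsics"]);T=np.array(f["world_to_cam"])
    q=T[:3,:3]@np.array(p,float)+T[:3,3]; q=np.array([q[0],-q[1],-q[2]]); q=K@q
    return q[:2]/q[2]
E
python3 - <<'E'
from h import *
s=sensors.read_state(); print(s)
for n in ["top","side","wrist"]:
    f=grab_frame(n); cv2.imwrite(f"pics/{n}0.png",f["color"])
    print(n,[k for k in f], np.round(f["intrinsics"],1).tolist(), np.round(f["world_to_cam"],3).tolist())
    for t in ["work","stand","stop","foot","knob_grip","catch","solder_block","jar"]:
        print(t,[(np.round(r["pixel"]).tolist(),round(r["confidence"],2)) for r in finder.recognise(n,t)])
E
```

```text
pics
{'time_s': 0.0, 'joint_positions': array([ 1.13719991,  0.62932431,  0.03841322,  1.51833478, -0.02697756,
        0.99629991, -0.0199764 ]), 'qvel': array([ 0.00248049, -0.00065136,  0.00171561,  0.00074806,  0.00094141,
        0.00041073,  0.00098828]), 'effort': array([-3.11699951e-04, -5.49717414e+01,  1.14378545e+00, -1.86630267e+01,
       -5.21831797e-02,  2.37473234e-02,  1.24697208e-04]), 'position': array([ 233.51614586, -605.90558355,  204.57837198]), 'tool_rot': array([-0.58264982,  0.40066373, -0.39957595,  0.58337537]), 'ft_force': array([ 0.01470125, -0.37476524, -0.61252439]), 'torque': array([ 0.01557229, -0.00082847,  0.03248287]), 'finger_gap': 94.19254378048585}
top ['color', 'intrinsics', 'world_to_cam'] [[433.8, 0.0, 321.3], [0.0, 433.8, 194.4], [0.0, 0.0, 1.0]] [[-0.002, -1.0, 0.0, 21.065], [0.996, -0.002, 0.092, -590.82], [-0.092, 0.0, 0.996, -1286.291], [0.0, 0.0, 0.0, 1.0]]
work [([228.0, 225.0], 0.84), ([362.0, 240.0], 0.58)]
stand [([312.0, 175.0], 0.69)]
stop [([307.0, 178.0], 0.47)]
foot []
knob_grip [([318.0, 166.0], 0.67)]
catch [([424.0, 218.0],
[... 257 characters left out ...]
, -189.675], [-0.327, 0.8, 0.503, -1529.582], [0.0, 0.0, 0.0, 1.0]]
work [([354.0, 210.0], 0.88), ([293.0, 279.0], 0.73)]
stand [([282.0, 218.0], 0.66)]
stop [([312.0, 177.0], 0.49), ([288.0, 226.0], 0.39), ([282.0, 210.0], 0.23)]
foot []
knob_grip [([283.0, 210.0], 0.97), ([290.0, 222.0], 0.64)]
catch [([281.0, 212.0], 0.4)]
solder_block [([352.0, 187.0], 0.61)]
jar [([236.0, 248.0], 0.63)]
wrist ['color', 'intrinsics', 'world_to_cam'] [[310.3, 0.0, 319.0], [0.0, 310.3, 200.9], [0.0, 0.0, 1.0]] [[0.36, -0.933, -0.001, -649.203], [0.898, 0.346, -0.272, 28.521], [0.254, 0.097, 0.962, -392.741], [0.0, 0.0, 0.0, 1.0]]
work []
stand []
stop []
foot []
knob_grip []
catch []
solder_block []
jar []
```

View pics/top0.png

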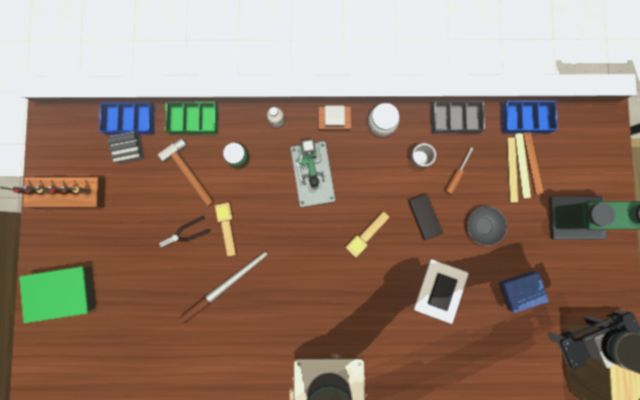

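View pics/side0.png

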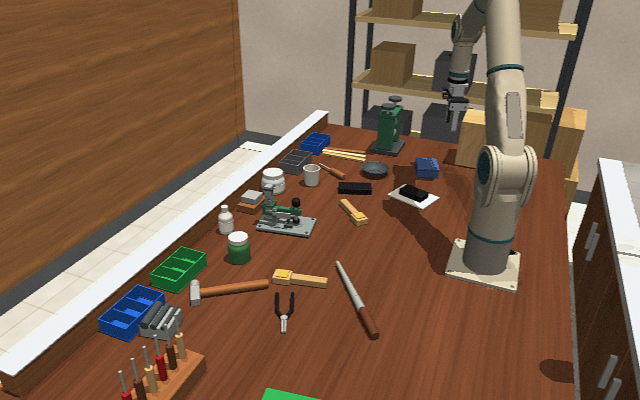

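```bash
python3 - <<'E'
import cv2
a=cv2.imread("pics/top0.png");b=cv2.imread("pics/side0.png")
cv2.imwrite("pics/topc.png",cv2.resize(a[110:290,180:450],None,fx=2.95,fy=2.95,interpolation=cv2.INTER_CUBIC))
cv2.imwrite("pics/sidec.png",cv2.resize(b[150:330,200:420],None,fx=3.3,fy=3.3,interpolation=cv2.INTER_CUBIC))
E
```

```text
(no output)
```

View pics/topc.png

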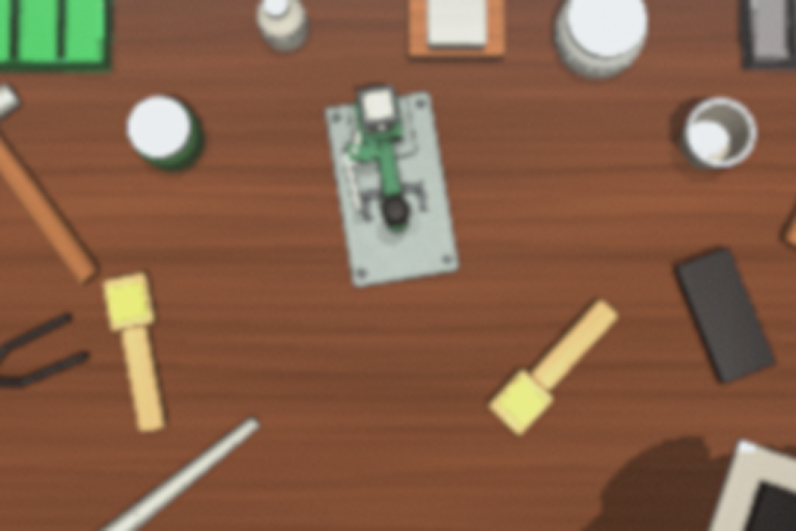

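View pics/sidec.png

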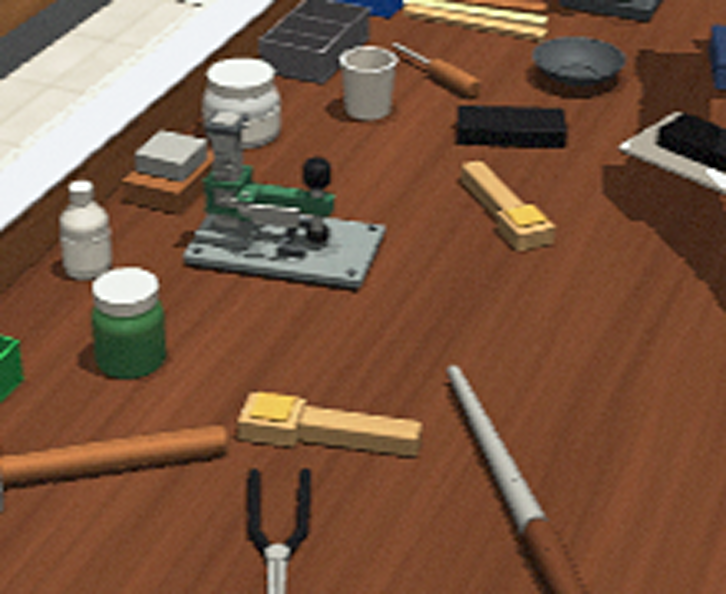

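```bash
cat >> h.py <<'E'
from scipy.spatial.transform import Rotation as Ro
def st():
    s=sensors.read_state(); R=Ro.from_quat(s["tool_rot"]).as_matrix()
    print("t",round(s["time_s"],2),"pos",np.round(s["position"],1),"jawyaw",round(np.degrees(np.arctan2(R[1,0],R[0,0])),2),"down",np.round(R[:,1],3),"F",np.round(s["ft_force"],1),"gap",round(s["finger_gap"],1),"q",np.round(s["joint_positions"],2)); return s
E
python3 - <<'E'
from h import *
st()
f=grab_frame("top")
for n,c,z in [("stand",[(327,108),(428,93),(458,269),(354,285)],16),("work head",[(105,283),(145,272),(154,322),(112,331)],24),("handle end",[(138,432),(163,428)],24)]:
    P=[px2w(f,(180+x/2.95,110+y/2.95),z)[:2] for x,y in c]; print(n,np.round(P,1).tolist())
for cam in ["top","side"]:
  f=grab_frame(cam)
  for r in finder.silhouettes(cam,"work"):
    m=r["region"].astype(np.uint8); ys,xs=np.nonzero(m)
    P=np.array([px2w(f,(x,y),24)[:2] for x,y in zip(xs,ys)]); c=P.mean(0); w,v=np.linalg.eigh(np.cov(P.T)); print(cam,r["confidence"],c,v[:,1],(P-c)@v[:,1].__class__(v[:,1]) if 0 else np.ptp((P-c)@v[:,1]))
  for r in finder.recognise(cam,"knob_grip"): print(cam,r, [np.round(px2w(f,r["pixel"],z),1) for z in (93,103,113)])
E
```

```text
t 1.35 pos [ 233.7 -606.5  205.5] jawyaw -68.93 down [-0.  0. -1.] F [ 0.1  0.4 -0.6] gap 94.0 q [ 1.14  0.63  0.04  1.52 -0.03  1.   -0.02]
stand [[740.1, 113.4], [755.8, 7.7], [570.9, -22.8], [554.5, 84.7]]
work head [[556.6, 339.9], [567.9, 299.0], [516.5, 288.9], [507.4, 331.7]]
handle end [[405.0, 303.3], [408.9, 278.0]]
top 0.6 [495.22317559 306.02982357] [-0.97884655 -0.20459579] 158.0042930300517
top 0.55 [ 468.2185103  -115.45727649] [-0.71670867  0.6973727 ] 160.33979591525963
top 0.4 [646.08230311  44.70397082] [-0.17739391  0.98413993] 65.0956333688289
side 0.96 [489.08918739 321.94281691] [-0.98222438 -0.1877106 ] 159.4545095260056
side 0.9 [455.69161264 -91.08571526] [-0.70836123  0.70585011] 173.01352814033572
side {'pixel': [283.8, 210.3], 'confidence': 0.97} [array([642.1,  92. ,  93. ]), array([634.6, 107. , 103. ]), array([627.1, 121.9, 113. ])]
```

```bash
python3 - <<'E'
from h import *
s=st(); f=grab_frame("wrist"); T=np.array(f["world_to_cam"]); R=T[:3,:3]; c=-R.T@T[:3,3]
Rt=Ro.from_quat(s["tool_rot"]).as_matrix()
print("cam off tool",Rt.T@(c-s["position"]),"view dir tool",Rt.T@(-R[2]), "cam x in tool",Rt.T@R[0])
f=grab_frame("top");g=grab_frame("side")
o=np.array([620.7,40.3])
for z in (93,103,113,123): print(z,w2px(f,[*o,z]),w2px(g,[*o,z]))
E
```

```text
t 1.7 pos [ 233.7 -606.5  205.4] jawyaw -68.93 down [-0.  0. -1.] F [0.8 0.4 0. ] gap 94.1 q [ 1.14  0.63  0.04  1.52 -0.03  1.   -0.02]
cam off tool [  -0.31352744 -179.38932529   79.49409115] view dir tool [-0.00113078  0.9622724  -0.27208554] cam x in tool [9.99999232e-01 1.22635177e-03 1.81196791e-04]
93 [314.13988705 181.96161533] [296.22812893 204.46726797]
103 [314.08298141 181.53938591] [296.21131545 201.90198737]
113 [314.02515525 181.11032635] [296.19439913 199.32101694]
123 [313.96638604 180.67426958] [296.17737904 196.72421227]
```

Request:
move_arm(commands=[[-1, [0.3, 1, 0.5], -0.02], [-1, [0.3, 1, 0.5], -0.0336], [-1, [0.3, 1, 0.5], -0.0336], [-1, [0.3, 1, 0.5], -0.0336]])

```text
time_s: 2.25
position: [273.3, -483.0, 268.1]
tool_rot: [-0.538, 0.456, -0.459, 0.54]
ft_force: [1.1, -1.3, 0.7]
finger_gap: 93.9
```

Request:
move_arm(commands=[[-1, [0.5, 1, 0.5], 0], [-1, [0.5, 1, 0.5], 0], [-1, [0.5, 1, 0.5], 0], [-1, [0.5, 1, 0.5], 0]])

```text
time_s: 2.65
position: [334.2, -362.9, 327.8]
tool_rot: [-0.539, 0.455, -0.459, 0.541]
ft_force: [0.3, -0.8, -0.7]
finger_gap: 94.4
```

Request:
move_arm(commands=[[-1, [0.5, 1, 0.2], 0], [-1, [0.5, 1, 0.2], 0], [-1, [0.5, 1, 0.2], 0], [-1, [0.5, 1, 0.2], 0]])

```text
time_s: 3.05
position: [392.6, -243.1, 350.0]
tool_rot: [-0.538, 0.457, -0.458, 0.54]
ft_force: [-0.8, 0.0, -0.1]
finger_gap: 93.7
```

Request:
move_arm(commands=[[-1, [0.6, 1, 0], 0], [-1, [0.6, 1, 0], 0], [-1, [0.6, 1, 0], 0], [-1, [0.6, 1, 0], 0]])

```text
time_s: 3.45
position: [464.3, -122.7, 348.8]
tool_rot: [-0.538, 0.458, -0.457, 0.54]
ft_force: [-1.5, -0.1, 0.5]
finger_gap: 94.0
```

Request:
move_arm(commands=[[-1, [0.6, 1, 0], 0], [-1, [0.6, 1, 0], 0], [-1, [0.6, 1, 0], 0], [-1, [0.6, 1, 0], 0]])

```text
time_s: 3.85
position: [535.9, -2.9, 348.4]
tool_rot: [-0.538, 0.458, -0.457, 0.54]
ft_force: [-0.6, -0.6, 1.0]
finger_gap: 93.9
```

Request:
move_arm(commands=[[-1, [0.6, 1, 0], 0], [-1, [0.6, 1, 0], 0], [-1, [0.6, 1, 0], 0], [-1, [0.6, 1, 0], 0], [-1, [0.6, 1, 0], 0]])

```text
time_s: 4.35
position: [606.0, 110.7, 348.2]
tool_rot: [0.538, -0.46, 0.46, -0.536]
ft_force: [0.0, 0.1, 0.2]
finger_gap: 93.9
```

```bash
python3 - <<'E'
from h import *
st()
f=grab_frame("wrist"); cv2.imwrite("pics/w1.png",f["color"]); np.savez("w1.npz",**f)
for t in ["work","knob_grip"]:
    print(t,[(np.round(r["pixel"]).tolist(),round(r["confidence"],2)) for r in finder.recognise("wrist",t)])
E
```

```text
t 4.35 pos [606.  110.7 348.2] jawyaw -81.12 down [-0.002 -0.002 -1.   ] F [0.  0.1 0.2] gap 93.9 q [-0.12  0.47 -0.17  1.4   0.08  1.28 -1.72]
work [([445.0, 244.0], 0.98), ([197.0, 198.0], 0.68)]
knob_grip [([363.0, 131.0], 0.84)]
```

View pics/w1.png

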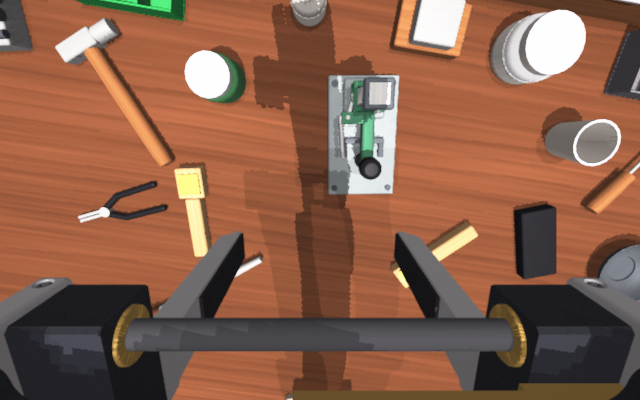

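```bash
python3 - <<'E'
import cv2
a=cv2.imread("pics/w1.png")
cv2.imwrite("pics/w1a.png",cv2.resize(a[65:205,310:420],None,fx=4,fy=4,interpolation=cv2.INTER_CUBIC))
cv2.imwrite("pics/w1b.png",cv2.resize(a[155:265,160:240],None,fx=5,fy=5,interpolation=cv2.INTER_CUBIC))
E
```

```text
(no output)
```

View pics/w1a.png

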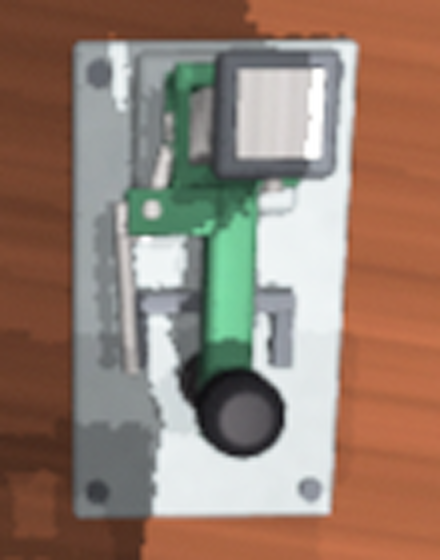

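View pics/w1b.png

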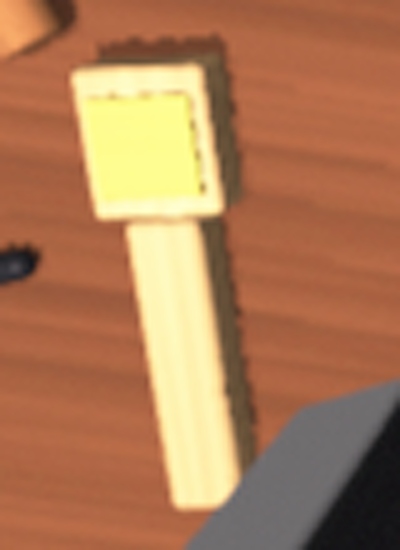

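```bash
python3 - <<'E'
from h import *
f=dict(np.load("w1.npz"))
def A(x,y,z,o,s): return px2w(f,(o[0]+(x+.5)/s-.5,o[1]+(y+.5)/s-.5),z)[:2]
P=np.array([A(x,y,16,(310,65),4) for x,y in [(74,42),(356,42),(331,514),(74,514)]])
M=np.array([[130,55],[130,-55],[-60,-55],[-60,55]],float)
def fit(M,P):
    mc,pc=M.mean(0),P.mean(0); H=(M-mc).T@(P-pc); th=np.arctan2(H[0,1]-H[1,0],H[0,0]+H[1,1]); c,s=np.cos(th),np.sin(th)
    R=np.array([[c,-s],[s,c]]); t=pc-R@mc; print("origin",np.round(t,1),"yaw deg",round(np.degrees(th),2),"res",np.round(P-(M@R.T+t),1).tolist()); return R,t
R,t=fit(M,P)
for z in (124,134,144,117,107): print("knobtop",z,R.T@(A(243,418,z,(310,65),4)-t))
for n,q in [("cheek R inner front",(272,367)),("cheek R outer",(292,367)),("bar front R",(258,310))]:
    print(n,R.T@(A(*q,26 if n[0]=='c' else 28,(310,65),4)-t))
W=np.array([A(x,y,24,(160,155),5) for x,y in [(73,67),(204,65),(224,214),(97,219)]]+[A(x,y,24,(160,155),5) for x,y in [(128,224),(208,222)]])
Mw=np.array([[27,22],[27,-22],[-25,-22],[-25,22],[-25,13],[-25,-13]],float)
fit(Mw,W)
B=np.array([A(x,y,27,(160,155),5) for x,y in [(83,97),(188,95),(206,194),(103,202)]]); fit(np.array([[17,17],[17,-17],[-17,-17],[-17,17]],float),B)
print([A(x,y,24,(160,155),5) for x,y in [(172,506),(232,505)]])
# heights of knob from all cams given origin
E
```

```text
origin [623.   43.3] yaw deg 9.36 res [[-0.9, -0.7], [-2.0, 0.8], [0.9, 0.2], [1.9, -0.3]]
knobtop 124 [1.86791624 2.07048833]
knobtop 134 [3.65761268 3.73848628]
knobtop 144 [5.44730911 5.40648424]
knobtop 117 [0.61512873 0.90288976]
knobtop 107 [-1.1745677  -0.76510819]
cheek R inner front [  5.03841205 -25.20604862]
cheek R outer [  4.97221073 -33.28000878]
bar front R [ 27.97598905 -18.28058846]
origin [538.8 317.2] yaw deg 11.25 res [[0.8, -0.1], [-0.5, 0.7], [0.8, 1.7], [1.0, 0.6], [-0.9, -0.9], [-1.1, -2.0]]
origin [539.1 318.4] yaw deg 12.2 res [[0.9, 0.5], [-0.4, -0.1], [0.2, -0.5], [-0.7, 0.1]]
[array([408.56534078, 304.75155099]), array([412.23990593, 283.72420585])]
```

Request:
move_arm(commands=[[-1, [0.133, -0.57, -0.2], 0.001], [-1, [0.133, -0.57, -0.6], 0.001], [-1, [0.133, -0.57, -1], 0.001], [-1, [0.133, -0.57, -1], 0.001], [-1, [0.133, -0.57, -1], 0.001], [-1, [0.133, -0.57, -1], 0.001]])

```text
time_s: 5.1
position: [623.2, 45.6, 232.1]
tool_rot: [-0.538, 0.457, -0.458, 0.54]
ft_force: [0.5, 1.0, 0.4]
finger_gap: 93.8
```

```bash
python3 - <<'E'
from h import *
st()
f=grab_frame("wrist"); cv2.imwrite("pics/w2.png",f["color"]); np.savez("w2.npz",**f)
g=grab_frame("side"); cv2.imwrite("pics/s2.png",cv2.resize(g["color"][150:270,220:380],None,fx=5,fy=5,interpolation=cv2.INTER_CUBIC))
E
```

```text
t 5.1 pos [623.2  45.6 232.1] jawyaw -80.64 down [ 0.004  0.001 -1.   ] F [0.5 1.  0.4] gap 93.8 q [-0.02  0.57 -0.16  1.56  0.1   1.02 -1.62]
```

View pics/w2.png

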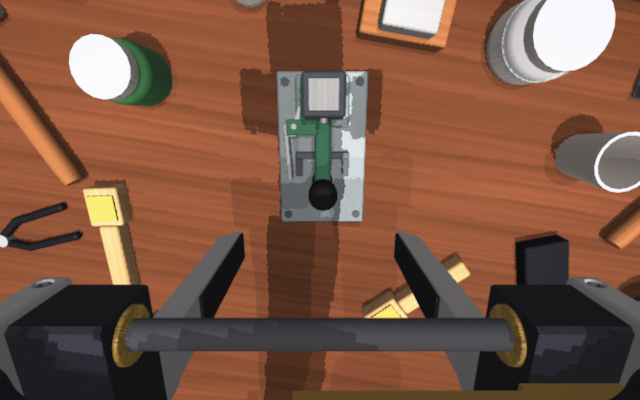

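View pics/s2.png

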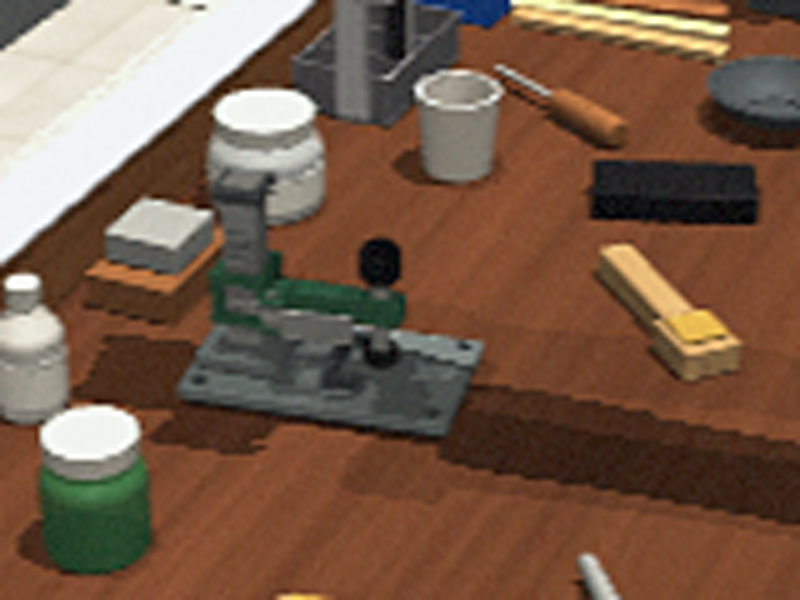

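```bash
python3 - <<'E'
from h import *
a=cv2.imread("pics/w2.png")
cv2.imwrite("pics/w2a.png",cv2.resize(a[60:235,260:385],None,fx=3.4*1,fy=3.4,interpolation=cv2.INTER_CUBIC))
f=dict(np.load("w2.npz"))
print("TCP px",w2px(f,[623.2,45.6,232.1]))
g=grab_frame("side")
for n,(o,yw) in {"w":((623,43.3),9.36),"t":((620.7,40.3),9.0)}.items():
  for L in (0,10): 
    print(n,L,"knob mid wrist",w2px(f,[*o,93+L]),"side",(w2px(g,[*o,93+L])-[220,150])*5,"foot side",(w2px(g,[*o,16+L])-[220,150])*5,"knobtop",(w2px(g,[*o,107+L])-[220,150])*5)
E
```

```text
TCP px [319.90360035 244.9896141 ]
w 0 knob mid wrist [321.81991176 192.21824437] side [376.18402855 273.67258147] foot side [376.92869935 369.94704681] knobtop [376.04486912 255.68141013]
w 10 knob mid wrist [321.89245285 194.56875016] side [376.0847503  260.83743227] foot side [376.83392093 357.69365622] knobtop [375.94473836 242.73604472]
t 0 knob mid wrist [324.25195406 194.74374936] side [381.14064465 272.33633983] foot side [381.77123752 368.54768653] knobtop [381.02280658 254.35745014]
t 10 knob mid wrist [324.39766834 197.164994  ] side [381.05657725 259.50993687] foot side [381.69097684 356.3020858 ] knobtop [380.93801801 241.42101662]
```

View pics/w2a.png

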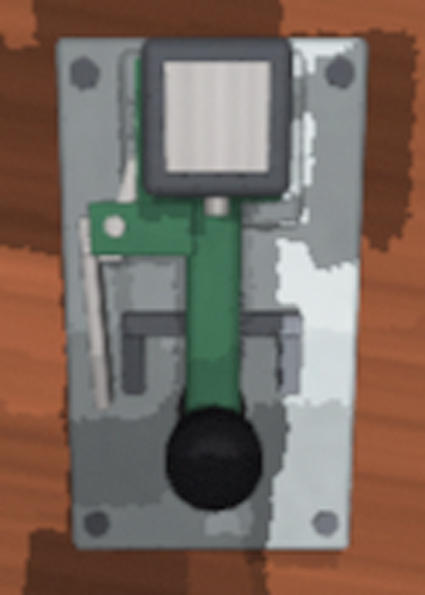

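```bash
cat >> h.py <<'E'
def fit(M,P):
    M=np.array(M,float);P=np.array(P)
    mc,pc=M.mean(0),P.mean(0); H=(M-mc).T@(P-pc); th=np.arctan2(H[0,1]-H[1,0],H[0,0]+H[1,1]); c,s=np.cos(th),np.sin(th)
    R=np.array([[c,-s],[s,c]]); t=pc-R@mc; print("origin",np.round(t,1),"yaw deg",round(np.degrees(th),2),"res",np.round(P-(M@R.T+t),1).tolist()); return R,t
def A(f,x,y,z,o,s): return px2w(f,(o[0]+(x+.5)/s-.5,o[1]+(y+.5)/s-.5),z)[:2]
E
python3 - <<'E'
from h import *
f=dict(np.load("w2.npz"))
P=[A(f,x,y,16,(260,60),3.4) for x,y in [(57,38),(367,38),(348,548),(76,548)]]
R,t=fit([[130,55],[130,-55],[-60,-55],[-60,55]],P)
for n,q,z in [("knob",(213,458),103),("cheekR in front",(282,392),26),("cheekL in front",(146,392),26),("bar L front",(150,333),28),("bar R front",(265,333),28),("post top",(217,117),152),("lever end",(105,405),56+16-6)]:
    print(n,np.round(R.T@(A(f,*q,z,(260,60),3.4)-t),1))
E
```

```text
origin [623.2  42.6] yaw deg 9.48 res [[-0.8, -1.0], [-1.3, 0.8], [0.8, 1.2], [1.3, -0.9]]
knob [0.1 0.4]
cheekR in front [  5.6 -25.9]
cheekL in front [ 5.7 24.5]
bar L front [27.8 22.6]
bar R front [ 27.8 -19.2]
post top [94.7 -0.1]
lever end [ 9.  36.1]
```

Request:
move_arm(commands=[[-1, [0, 0, -0.3], 0], [-1, [0, 0, -0.6], 0], [-1, [0, 0, -0.9], 0], [-1, [0, 0, -0.9], 0], [-1, [0, 0, -0.9], 0]])

```text
time_s: 5.75
position: [622.5, 45.5, 122.7]
tool_rot: [-0.539, 0.457, -0.458, 0.54]
ft_force: [0.4, -0.6, 0.5]
finger_gap: 94.1
```

```bash
python3 - <<'E'
from h import *
st()
f=grab_frame("wrist"); cv2.imwrite("pics/w3.png",f["color"]); np.savez("w3.npz",**f); st()
E
```

```text
t 5.75 pos [622.5  45.5 122.7] jawyaw -80.63 down [ 0.001  0.    -1.   ] F [ 0.4 -0.6  0.5] gap 94.1 q [-0.03  0.69 -0.15  1.67  0.13  0.79 -1.64]
t 5.8 pos [623.5  45.6 123.7] jawyaw -80.65 down [ 0.004  0.001 -1.   ] F [-0.2 -0.1  0.2] gap 94.3 q [-0.03  0.69 -0.15  1.67  0.13  0.79 -1.64]
```

View pics/w3.png

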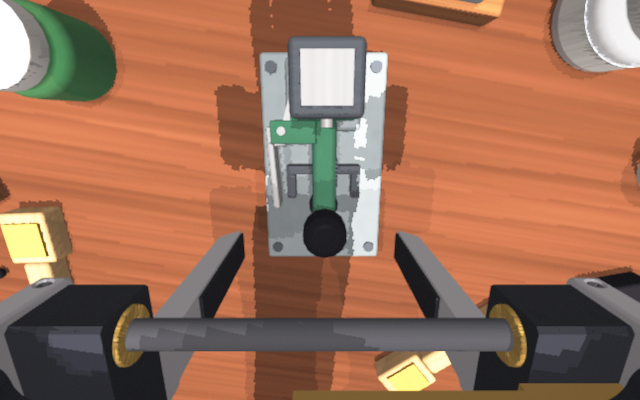

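Request:
move_arm(commands=[[-1, [0, -0.0225, -0.15], 0], [-1, [0, -0.0225, -0.31], 0], [-1, [0, -0.0225, -0.31], 0], [-0.2, [0, -0.0225, -0.31], 0], [0.2, [0, -0.0225, -0.31], 0], [1, [0, -0.0225, -0.31], 0], [1, [0, -0.0225, -0.31], 0], [1, [0, -0.0225, -0.31], 0]], squeeze=25)

```text
time_s: 6.6
position: [621.9, 42.4, 84.7]
tool_rot: [-0.539, 0.457, -0.458, 0.539]
ft_force: [0.1, -0.1, 0.2]
finger_gap: 57.5
```

```bash
python3 - <<'E'
from h import *
st()
E
```

```text
t 6.6 pos [621.9  42.4  84.7] jawyaw -80.66 down [ 0.001  0.    -1.   ] F [ 0.1 -0.1  0.2] gap 57.5 q [-0.03  0.74 -0.14  1.7   0.14  0.72 -1.65]
```

Request:
move_arm(commands=[[1, [0, 0, 0], 0], [1, [0, 0, 0], 0], [1, [0, 0, 0], 0], [1, [0, 0, 0], 0], [1, [0, 0, 0], 0], [1, [0, 0, 0], 0]])

```text
time_s: 7.2
position: [621.7, 41.7, 84.2]
tool_rot: [0.539, -0.458, 0.458, -0.539]
ft_force: [1.6, -2.0, -0.0]
finger_gap: 29.0
```

```bash
python3 - <<'E'
from h import *
st()
E
```

```text
t 7.2 pos [621.7  41.7  84.2] jawyaw -80.69 down [ 0.    -0.001 -1.   ] F [ 1.6 -2.  -0. ] gap 29.0 q [-0.03  0.74 -0.14  1.7   0.14  0.71 -1.65]
```

Request:
move_arm(commands=[[1, [0, 0, 0.03], 0], [1, [0, 0, 0.06], 0], [1, [0, 0, 0.09], 0], [1, [0, 0, 0.12], 0], [1, [0, 0, 0.15], 0], [1, [0, 0, 0.18], 0], [1, [0, 0, 0.21], 0], [1, [0, 0, 0.24], 0], [1, [0, 0, 0.27], 0], [1, [0, 0, 0.29], 0]])

```text
time_s: 8.2
position: [621.7, 41.7, 118.4]
tool_rot: [0.539, -0.458, 0.458, -0.539]
ft_force: [5.6, -1.9, -18.4]
finger_gap: 28.8
```

```bash
python3 - <<'E'
from h import *
st()
g=grab_frame("side"); cv2.imwrite("pics/s3.png",cv2.resize(g["color"][130:250,220:380],None,fx=5,fy=5,interpolation=cv2.INTER_CUBIC));st()
E
```

```text
t 8.2 pos [621.7  41.7 118.4] jawyaw -80.68 down [-0.    -0.001 -1.   ] F [  5.6  -1.9 -18.4] gap 28.8 q [-0.02  0.69 -0.14  1.68  0.13  0.78 -1.64]
t 8.25 pos [621.7  41.8 118.8] jawyaw -80.68 down [-0.    -0.001 -1.   ] F [ 2.9 -2.4 -8.2] gap 28.8 q [-0.02  0.69 -0.14  1.68  0.13  0.78 -1.64]
```

View pics/s3.png

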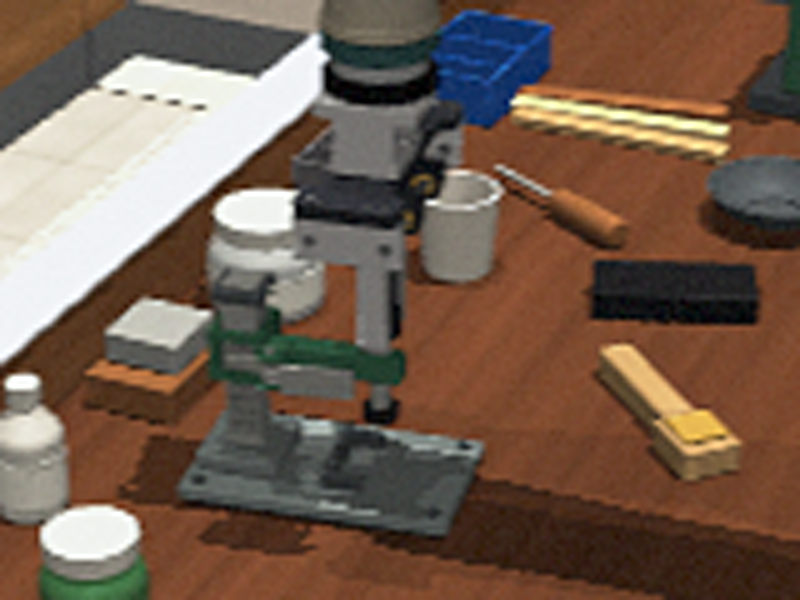

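Request:
move_arm(commands=[[1, [0, 0, -0.01], 0], [1, [0, 0, -0.018], 0], [1, [0, 0, -0.025], 0], [1, [0, 0, -0.03], 0], [1, [0, 0, -0.034], 0], [1, [0, 0, -0.036], 0]])

```text
time_s: 8.85
position: [621.8, 41.7, 114.8]
tool_rot: [0.539, -0.458, 0.458, -0.539]
ft_force: [3.0, -4.0, -7.6]
finger_gap: 28.7
```

Request:
move_arm(commands=[[1, [0, 0, -0.004], 0], [1, [0, 0, -0.008], 0], [1, [0, 0, -0.012], 0], [1, [0, 0, -0.014], 0], [1, [0, 0, -0.014], 0]])

```text
time_s: 9.35
position: [621.8, 41.8, 114.2]
tool_rot: [0.539, -0.457, 0.458, -0.539]
ft_force: [0.3, -5.2, 0.8]
finger_gap: 29.6
```

Request:
move_arm(commands=[[0.3, [0, 0, 0], 0], [0, [0, 0, 0], 0], [-0.3, [0, 0, 0], 0], [-0.5, [0, 0, 0], 0], [-0.5, [0, 0, 0.2], 0], [-0.5, [0, 0, 0.5], 0], [-0.5, [0, 0, 0.8], 0], [-0.5, [0, 0, 0.9], 0]])

```text
time_s: 10.15
position: [623.8, 43.5, 224.9]
tool_rot: [-0.537, 0.456, -0.459, 0.541]
ft_force: [0.1, 0.8, -0.1]
finger_gap: 70.6
```

```bash
python3 - <<'E'
from h import *
st()
g=grab_frame("side"); cv2.imwrite("pics/s4.png",cv2.resize(g["color"][130:250,220:380],None,fx=5,fy=5,interpolation=cv2.INTER_CUBIC));st()
E
```

```text
t 10.15 pos [623.8  43.5 224.9] jawyaw -80.63 down [ 0.006  0.002 -1.   ] F [ 0.1  0.8 -0.1] gap 70.6 q [-0.01  0.57 -0.16  1.57  0.1   1.   -1.61]
t 10.2 pos [623.9  43.3 225.2] jawyaw -80.64 down [ 0.007  0.001 -1.   ] F [0.8 0.2 0.1] gap 70.7 q [-0.01  0.57 -0.16  1.57  0.1   1.   -1.61]
```

View pics/s4.png

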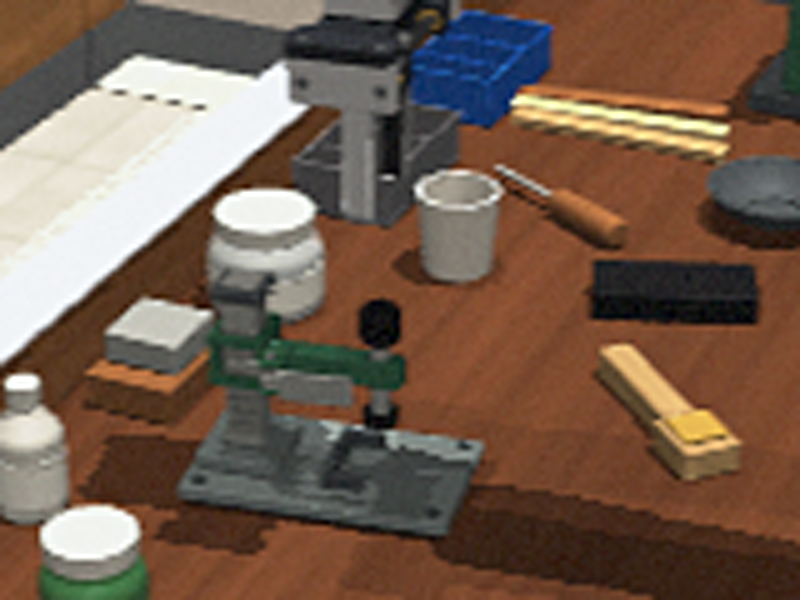

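Request:
move_arm(commands=[[-0.5, [-0.55, 0.85, 0], 0.005], [-0.5, [-0.55, 0.85, 0], 0.005], [-0.5, [-0.55, 0.85, 0], 0.005]])

```text
time_s: 10.5
position: [551.7, 149.4, 219.7]
tool_rot: [0.548, -0.449, 0.446, -0.547]
ft_force: [0.3, -0.2, -0.2]
finger_gap: 70.6
```

Request:
move_arm(commands=[[-0.5, [-0.6, 0.85, 0], 0], [-0.5, [-0.6, 0.85, 0], 0], [-0.5, [-0.6, 0.85, 0], 0]])

```text
time_s: 10.8
position: [479.5, 250.5, 219.7]
tool_rot: [0.548, -0.449, 0.446, -0.547]
ft_force: [0.2, -0.3, -0.2]
finger_gap: 70.2
```

Request:
move_arm(commands=[[-0.5, [-0.25, 0.45, -0.3], 0], [-0.5, [-0.25, 0.45, -0.3], 0], [-0.5, [-0.25, 0.45, -0.3], 0], [-0.5, [-0.25, 0.45, -0.3], 0], [-0.5, [-0.25, 0.45, -0.3], 0]])

```text
time_s: 11.3
position: [454.9, 298.8, 185.1]
tool_rot: [0.546, -0.449, 0.45, -0.546]
ft_force: [0.7, -0.8, 0.6]
finger_gap: 70.5
```

```bash
python3 - <<'E'
from h import *
st()
f=grab_frame("wrist"); cv2.imwrite("pics/w4.png",f["color"]); np.savez("w4.npz",**f); st()
E
```

```text
t 11.3 pos [454.9 298.8 185.1] jawyaw -79.0 down [ 0.001 -0.001 -1.   ] F [ 0.7 -0.8  0.6] gap 70.5 q [-0.51  0.51 -0.19  1.83  0.13  0.81 -2.14]
t 11.35 pos [455.  298.8 185.3] jawyaw -79.03 down [ 0.001 -0.    -1.   ] F [-0.1 -0.3  0. ] gap 70.6 q [-0.51  0.51 -0.19  1.83  0.13  0.81 -2.14]
```

View pics/w4.png

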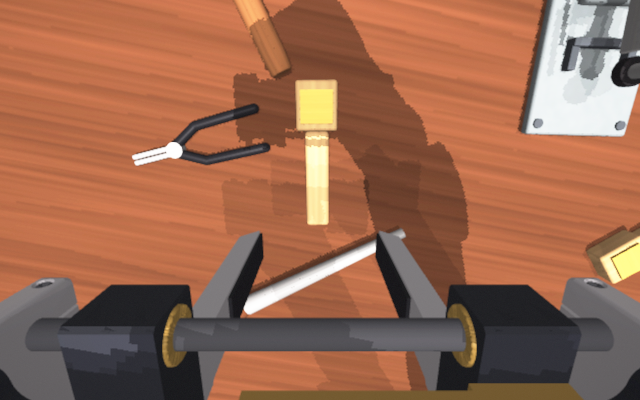

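```bash
python3 - <<'E'
from h import *
a=cv2.imread("pics/w4.png")
cv2.imwrite("pics/w4a.png",cv2.resize(a[65:245,250:420],None,fx=4,fy=3.2*1.25,interpolation=cv2.INTER_CUBIC)[:720])
E
```

```text
(no output)
```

View pics/w4a.png

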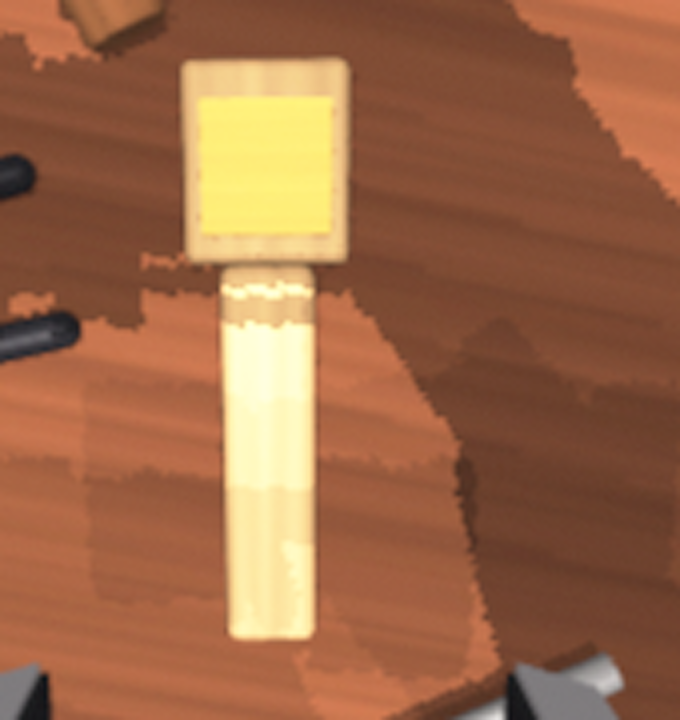

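```bash
python3 - <<'E'
from h import *
f=dict(np.load("w4.npz")); o=(250,65); 
P=[A(f,x,y,24,o,4) for x,y in [(181,60),(350,60),(348,262),(187,262),(222,270),(314,270),(314,639),(229,639)]]
M=[[27,22],[27,-22],[-25,-22],[-25,22],[-25,13],[-25,-13],[-133,-13],[-133,13]]
R,t=fit(M,P)
for n,q,z in [("pliers tip",(78,330),8),("pl2",(35,172),8),("mandrel tip",(605,670),8)]: print(n,R.T@(A(f,*q,z,o,4)-t))
print("grasp -85",R@np.array([-85,0])+t,"-80",R@np.array([-80,0])+t)
E
```

```text
origin [538.9 318.6] yaw deg 11.45 res [[-0.5, -0.3], [-0.9, 0.2], [0.4, 0.6], [0.9, -0.2], [-1.2, -1.0], [-1.6, 0.3], [1.2, 0.8], [1.7, -0.4]]
pliers tip [-43.62295308  54.28710995]
pl2 [-0.49181645 63.90488253]
mandrel tip [-148.26902019 -102.26150875]
grasp -85 [455.5751255  301.74583224] -80 [460.47567796 302.73809513]
```

Request:
move_arm(commands=[[-0.5, [0.006, 0.024, -0.3], 0.00125], [-0.5, [0.006, 0.024, -0.6], 0.00125], [-0.5, [0.006, 0.024, -0.9], 0.00125], [-0.5, [0.006, 0.024, -1], 0.00125], [-0.5, [0.006, 0.024, -1], 0.00125]])

```text
time_s: 11.85
position: [454.3, 301.8, 64.1]
tool_rot: [0.549, -0.447, 0.447, -0.547]
ft_force: [-0.4, 0.0, 0.4]
finger_gap: 70.4
```

```bash
python3 - <<'E'
from h import *
st()
f=grab_frame("wrist"); cv2.imwrite("pics/w5.png",f["color"]); st()
E
```

```text
t 11.85 pos [454.3 301.8  64.1] jawyaw -78.5 down [-0.002 -0.002 -1.   ] F [-0.4  0.   0.4] gap 70.4 q [-0.54  0.69 -0.15  1.93  0.18  0.54 -2.18]
t 11.9 pos [455.1 302.8  65.4] jawyaw -78.48 down [ 0. -0. -1.] F [ 0.1 -0.3 -0.1] gap 70.4 q [-0.54  0.68 -0.15  1.93  0.18  0.54 -2.18]
```

View pics/w5.png

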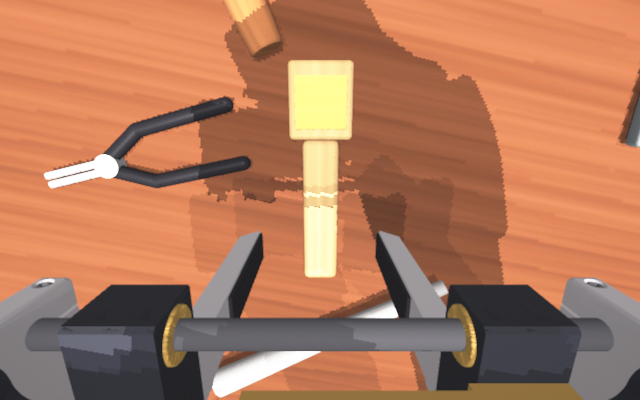

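Request:
move_arm(commands=[[-0.5, [0, -0.008, -0.25], 0], [-0.5, [0, -0.008, -0.4], 0], [-0.5, [0, -0.008, -0.48], 0], [-0.2, [0, -0.008, -0.51], 0], [0.1, [0, -0.008, -0.51], 0], [1, [0, -0.008, -0.51], 0], [1, [0, -0.008, -0.51], 0], [1, [0, -0.008, -0.51], 0], [1, [0, -0.008, -0.51], 0], [1, [0, -0.008, -0.51], 0]], squeeze=20)

```text
time_s: 12.9
position: [454.6, 302.2, 4.2]
tool_rot: [-0.548, 0.447, -0.447, 0.548]
ft_force: [-0.1, -0.9, 3.3]
finger_gap: 25.5
```

Request:
move_arm(commands=[[1, [0, 0, 0], 0], [1, [0, 0, 0], 0], [1, [0, 0, 0], 0]])

```text
time_s: 13.2
position: [454.6, 302.2, 4.2]
tool_rot: [-0.548, 0.447, -0.447, 0.548]
ft_force: [-0.2, -1.2, 4.8]
finger_gap: 26.1
```

Request:
move_arm(commands=[[1, [0, 0, 0.1], 0], [1, [0, 0, 0.25], 0], [1, [0, 0, 0.45], 0], [1, [0, 0, 0.5], 0], [1, [0, 0, 0.5], 0]])

```text
time_s: 13.7
position: [455.0, 302.7, 64.8]
tool_rot: [-0.547, 0.447, -0.447, 0.549]
ft_force: [0.1, 0.4, -1.8]
finger_gap: 25.8
```

```bash
python3 - <<'E'
from h import *
st()
f=grab_frame("wrist"); cv2.imwrite("pics/w6.png",f["color"]); np.savez("w6.npz",**f)
f=grab_frame("side"); cv2.imwrite("pics/s6.png",f["color"])
E
```

```text
t 13.7 pos [455.  302.7  64.8] jawyaw -78.41 down [ 0.002  0.001 -1.   ] F [ 0.1  0.4 -1.8] gap 25.8 q [-0.54  0.68 -0.15  1.93  0.19  0.54 -2.18]
```

View pics/w6.png

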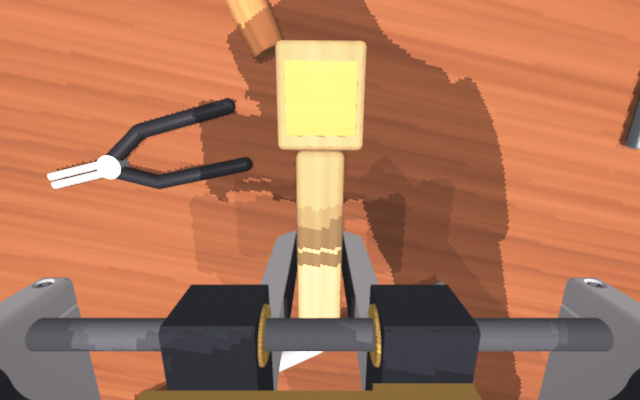

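View pics/s6.png

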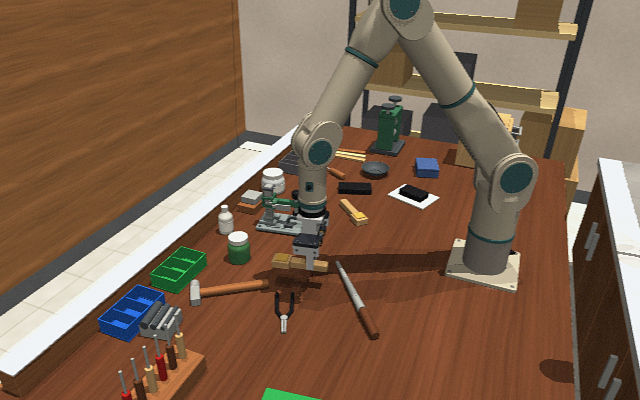

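Request:
move_arm(commands=[[1, [0.08, -0.35, 0], -0.003], [1, [0.08, -0.7, 0], -0.006], [1, [0.08, -0.8, 0], -0.006]])

```text
time_s: 14.1
position: [462.8, 200.0, 62.4]
tool_rot: [0.54, -0.459, 0.459, -0.536]
ft_force: [-0.7, -1.2, -1.3]
finger_gap: 26.1
```

Request:
move_arm(commands=[[1, [0.08, -0.4, 0], 0], [1, [0.08, -0.8, 0], 0], [1, [0.08, -0.8, 0], 0]])

```text
time_s: 14.4
position: [472.2, 101.7, 62.6]
tool_rot: [0.54, -0.46, 0.46, -0.534]
ft_force: [-0.1, 0.3, -1.6]
finger_gap: 25.9
```

Request:
move_arm(commands=[[1, [0.08, -0.35, 0], 0], [1, [0.08, -0.65, 0], 0], [1, [0.08, -0.764, 0], 0], [1, [0.08, -0.764, 0], 0], [1, [0.08, -0.764, 0], 0]])

```text
time_s: 14.9
position: [483.1, 19.9, 63.4]
tool_rot: [-0.539, 0.457, -0.457, 0.54]
ft_force: [-0.7, -0.2, -1.6]
finger_gap: 25.8
```

```bash
python3 - <<'E'
from h import *
st()
f=grab_frame("wrist"); cv2.imwrite("pics/w7.png",f["color"]); np.savez("w7.npz",**f);st()
E
```

```text
t 14.9 pos [483.1  19.9  63.4] jawyaw -80.53 down [-0.001  0.001 -1.   ] F [-0.7 -0.2 -1.6] gap 25.8 q [ 0.04  0.63 -0.2   2.09  0.27  0.44 -1.78]
t 14.95 pos [483.2  20.6  63.6] jawyaw -80.45 down [-0.     0.001 -1.   ] F [ 0.2  1.2 -1.5] gap 25.9 q [ 0.03  0.63 -0.2   2.09  0.27  0.44 -1.78]
```

View pics/w7.png

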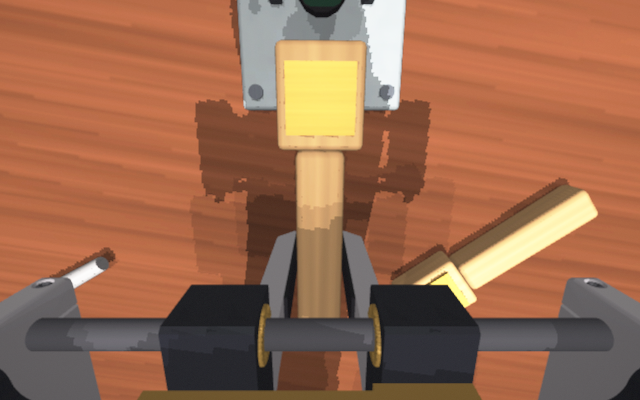

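Request:
move_arm(commands=[[1, [0, -0.011, -0.15], 0], [1, [0, -0.011, -0.25], 0], [1, [0, -0.011, -0.31], 0], [1, [0, -0.011, -0.33], 0], [1, [0, -0.011, -0.34], 0], [1, [0, -0.011, -0.345], 0], [1, [0, -0.011, -0.35], 0]])

```text
time_s: 15.65
position: [483.6, 17.3, 22.2]
tool_rot: [-0.539, 0.457, -0.457, 0.54]
ft_force: [-0.4, -0.3, -1.1]
finger_gap: 25.9
```

```bash
python3 - <<'E'
from h import *
st()
f=grab_frame("wrist"); cv2.imwrite("pics/w8.png",f["color"]); np.savez("w8.npz",**f);st()
cv2.imwrite("pics/w8a.png",cv2.resize(f["color"][0:200,220:420],None,fx=3,fy=3,interpolation=cv2.INTER_CUBIC))
E
```

```text
t 15.65 pos [483.6  17.3  22.2] jawyaw -80.58 down [ 0.001  0.    -1.   ] F [-0.4 -0.3 -1.1] gap 25.9 q [ 0.01  0.71 -0.15  2.11  0.3   0.34 -1.8 ]
t 15.7 pos [483.5  17.3  22.1] jawyaw -80.58 down [ 0.001  0.    -1.   ] F [-0.3  0.7 -0.6] gap 25.7 q [ 0.01  0.71 -0.15  2.11  0.3   0.34 -1.8 ]
```

View pics/w8a.png

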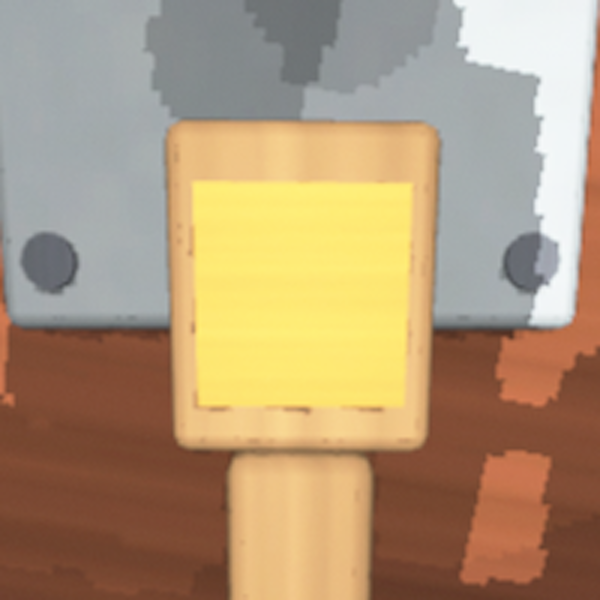

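```bash
python3 - <<'E'
from h import *
f=dict(np.load("w8.npz")); o=(220,0); s=3
zb=22.1-4.2
th=np.radians(9.45); R=np.array([[np.cos(th),-np.sin(th)],[np.sin(th),np.cos(th)]]); t=np.array([623.2,42.2])
for n,q,z in [("boltL",(49.5,262),16),("boltR",(531,262),16),("edgeL",(8,318),16),("edgeR",(577,318),16),("frontL",(168,122),zb+24),("frontR",(440,122),zb+24),("backL",(176,448),zb+24),("backR",(427,448),zb+24),("br",(193,182),zb+27),("br",(413,182),zb+27),("br",(198,406),zb+27),("br",(407,406),zb+27)]:
    p=A(f,*q,z,o,s); print(n,np.round(p,1),np.round(R.T@(p-t),1))
E
```

```text
boltL [568.1  79.3] [-48.3  45.6]
boltR [582.9  -9.9] [-48.3 -44.8]
edgeL [556.8  86.2] [-58.3  54.3]
edgeR [574.6 -20.8] [-58.3 -54.2]
frontL [590.7  56.2] [-29.7  19.2]
frontR [597.6  14.5] [-29.8 -23.2]
backL [541.   48.5] [-80.1  19.7]
backR [548.    6.4] [-80.1 -23. ]
br [582.4  50.8] [-38.8  15.2]
br [588.   17.2] [-38.8 -18.9]
br [548.8  45.5] [-72.9  15.4]
br [554.5  11.4] [-72.9 -19. ]
```

Request:
move_arm(commands=[[1, [-0.0025, 0.0165, -0.005], 0], [1, [-0.0025, 0.0165, -0.01], 0], [1, [-0.0025, 0.0165, -0.013], 0], [1, [-0.0025, 0.0165, -0.015], 0], [1, [-0.0025, 0.0165, -0.015], 0]])

```text
time_s: 16.2
position: [482.9, 19.3, 20.1]
tool_rot: [-0.539, 0.457, -0.457, 0.539]
ft_force: [-0.9, 0.2, -0.2]
finger_gap: 25.6
```

```bash
python3 - <<'E'
from h import *
st()
g=grab_frame("side"); cv2.imwrite("pics/s8.png",cv2.resize(g["color"][150:270,220:380],None,fx=5,fy=5,interpolation=cv2.INTER_CUBIC));st()
E
```

```text
t 16.2 pos [482.9  19.3  20.1] jawyaw -80.57 down [ 0.  0. -1.] F [-0.9  0.2 -0.2] gap 25.6 q [ 0.    0.71 -0.15  2.12  0.3   0.33 -1.8 ]
t 16.25 pos [482.9  19.3  20.1] jawyaw -80.57 down [ 0.  0. -1.] F [-1.6 -0.   0.2] gap 25.6 q [ 0.    0.71 -0.15  2.12  0.3   0.33 -1.8 ]
```

View pics/s8.png

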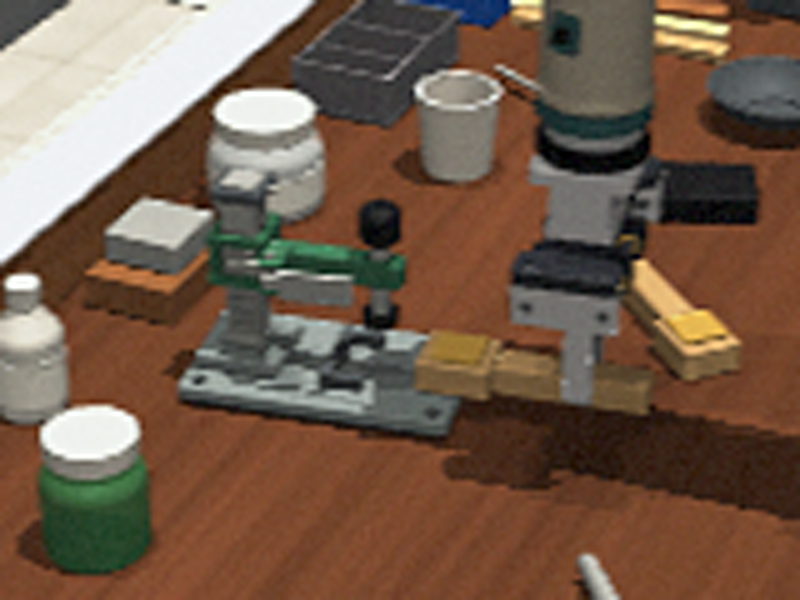

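Request:
move_arm(commands=[[1, [0.02, 0.003, 0], 0], [1, [0.06, 0.01, 0], 0], [1, [0.1, 0.0167, 0], 0], [1, [0.15, 0.025, 0], 0], [1, [0.2, 0.033, 0], 0], [1, [0.25, 0.042, 0], 0], [1, [0.3, 0.05, 0], 0], [1, [0.34, 0.0567, 0], 0], [1, [0.37, 0.062, 0], 0], [1, [0.38, 0.0633, 0], 0]], squeeze=10)

```text
time_s: 17.25
position: [528.8, 26.9, 20.1]
tool_rot: [0.539, -0.457, 0.457, -0.539]
ft_force: [-1.8, -0.8, 2.0]
finger_gap: 26.1
```

```bash
python3 - <<'E'
from h import *
st()
f=grab_frame("wrist"); cv2.imwrite("pics/w9.png",f["color"]); np.savez("w9.npz",**f);st()
g=grab_frame("side"); cv2.imwrite("pics/s9.png",cv2.resize(g["color"][150:270,220:380],None,fx=5,fy=5,interpolation=cv2.INTER_CUBIC));st()
E
```

```text
t 17.25 pos [528.8  26.9  20.1] jawyaw -80.57 down [-0. -0. -1.] F [-1.8 -0.8  2. ] gap 26.1 q [ 0.01  0.75 -0.17  1.99  0.29  0.43 -1.79]
t 17.3 pos [528.8  27.   20.1] jawyaw -80.57 down [ 0.  0. -1.] F [-0.4 -0.6  1.8] gap 26.0 q [ 0.01  0.75 -0.17  1.99  0.29  0.42 -1.79]
t 17.35 pos [528.8  26.9  20.1] jawyaw -80.58 down [ 0.  0. -1.] F [-0.8 -0.5  2.1] gap 25.8 q [ 0.01  0.75 -0.17  1.99  0.29  0.42 -1.79]
```

View pics/w9.png

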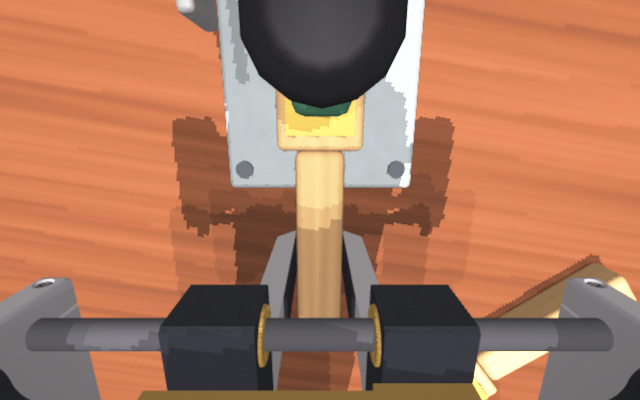

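View pics/s9.png

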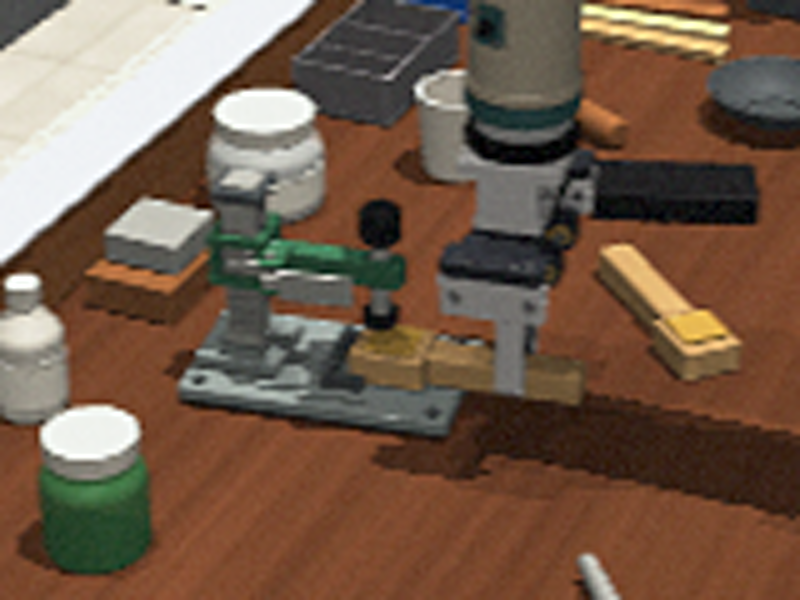

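Request:
move_arm(commands=[[1, [0.01, 0.0017, 0], 0], [1, [0.02, 0.0033, 0], 0], [1, [0.03, 0.005, 0], 0], [1, [0.04, 0.0067, 0], 0], [1, [0.05, 0.0083, 0], 0], [1, [0.058, 0.0097, 0], 0], [1, [0.062, 0.0103, 0], 0], [1, [0.066, 0.011, 0], 0]], squeeze=5)

```text
time_s: 18.15
position: [536.4, 28.2, 20.1]
tool_rot: [0.539, -0.457, 0.457, -0.539]
ft_force: [-1.6, -0.8, 2.1]
finger_gap: 25.9
```

Request:
move_arm(commands=[[1, [0.003, 0.0005, 0], 0], [1, [0.006, 0.001, 0], 0], [1, [0.009, 0.0015, 0], 0], [1, [0.009, 0.0015, 0], 0]])

```text
time_s: 18.55
position: [537.6, 28.3, 20.1]
tool_rot: [-0.539, 0.457, -0.457, 0.539]
ft_force: [-1.6, -0.6, 3.2]
finger_gap: 26.1
```

Request:
move_arm(commands=[[1, [0.003, 0.0005, 0], 0], [1, [0.006, 0.001, 0], 0], [1, [0.009, 0.0015, 0], 0], [1, [0.009, 0.0015, 0], 0]])

```text
time_s: 18.95
position: [538.2, 28.5, 20.1]
tool_rot: [0.54, -0.457, 0.457, -0.539]
ft_force: [-2.9, -0.5, 3.1]
finger_gap: 25.9
```

Request:
move_arm(commands=[[1, [0.003, 0.0005, 0], 0], [1, [0.006, 0.001, 0], 0], [1, [0.009, 0.0015, 0], 0], [1, [0.009, 0.0015, 0], 0]])

```text
time_s: 19.35
position: [538.5, 28.5, 19.9]
tool_rot: [0.54, -0.458, 0.457, -0.539]
ft_force: [-5.1, -0.5, 4.9]
finger_gap: 25.7
```

Request:
move_arm(commands=[[1, [-0.004, -0.0007, 0.004], 0], [1, [-0.007, -0.0012, 0.008], 0], [1, [-0.007, -0.0012, 0.008], 0]])

```text
time_s: 19.65
position: [538.7, 28.5, 20.8]
tool_rot: [0.539, -0.457, 0.457, -0.539]
ft_force: [-3.2, -0.9, -1.5]
finger_gap: 26.1
```

```bash
python3 - <<'E'
from h import *
st()
f=grab_frame("wrist"); cv2.imwrite("pics/w10.png",f["color"]); np.savez("w10.npz",**f)
g=grab_frame("side"); cv2.imwrite("pics/s10.png",cv2.resize(g["color"][185:245,250:330],None,fx=9,fy=9,interpolation=cv2.INTER_CUBIC));st()
E
```

```text
t 19.65 pos [538.7  28.5  20.8] jawyaw -80.58 down [-0. -0. -1.] F [-3.2 -0.9 -1.5] gap 26.1 q [ 0.01  0.76 -0.18  1.96  0.28  0.45 -1.78]
t 19.75 pos [538.7  28.5  20.8] jawyaw -80.58 down [-0. -0. -1.] F [-3.1 -0.9 -0.6] gap 25.8 q [ 0.01  0.76 -0.18  1.96  0.28  0.45 -1.78]
```

View pics/s10.png

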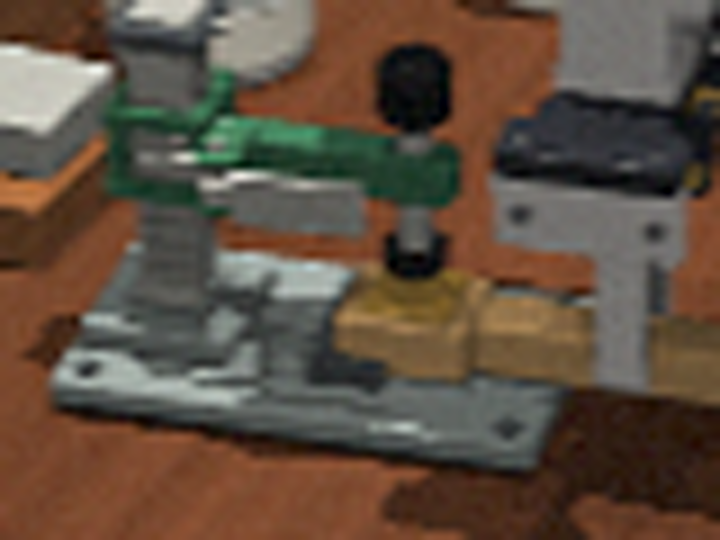

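View pics/w10.png

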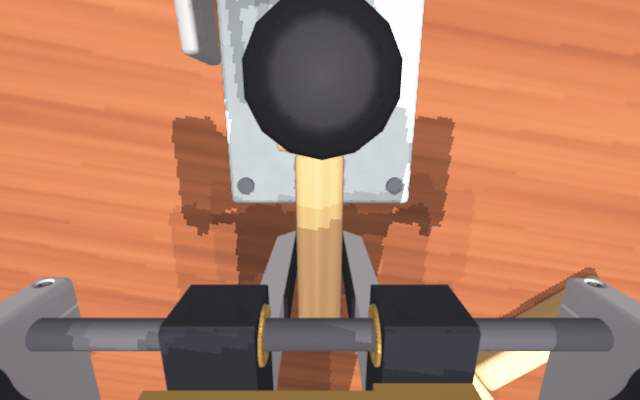

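```bash
python3 - <<'E'
from h import *
f=dict(np.load("w10.npz"))
cv2.imwrite("pics/w10a.png",cv2.resize(f["color"][120:220,220:420],None,fx=4,fy=4,interpolation=cv2.INTER_CUBIC))
th=np.radians(9.45); R=np.array([[np.cos(th),-np.sin(th)],[np.sin(th),np.cos(th)]]); t=np.array([623.2,42.2])
for n,q,z in [("boltL",(246,185.5),16),("boltR",(394,185.5),16),("edge",(320,202),16),("back",(283,150.5),40)]:
    p=px2w(f,q,z)[:2]; print(n,np.round(p,1),np.round(R.T@(p-t),1))
E
```

```text
boltL [567.9  78.9] [-48.6  45.3]
boltR [582.6  -9.8] [-48.6 -44.7]
edge [564.9  32.8] [-59.    0.3]
back [595.7  57.2] [-24.6  19.3]
```

View pics/w10a.png

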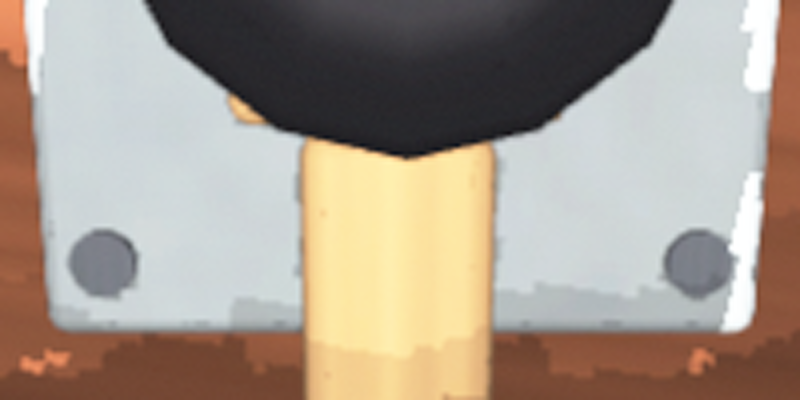

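Request:
move_arm(commands=[[1, [-0.002, 0, -0.005], 0], [1, [-0.002, 0, -0.005], 0], [0.3, [-0.002, 0, -0.005], 0], [0, [-0.002, 0, -0.005], 0], [0, [-0.002, 0, -0.005], 0]])

```text
time_s: 20.25
position: [539.9, 29.0, 20.8]
tool_rot: [-0.539, 0.457, -0.458, 0.54]
ft_force: [0.5, 0.1, 0.5]
finger_gap: 44.9
```

```bash
python3 - <<'E'
from h import *
st()
f=grab_frame("wrist"); cv2.imwrite("pics/w11.png",f["color"]); np.savez("w11.npz",**f)
cv2.imwrite("pics/w11a.png",cv2.resize(f["color"][120:220,220:420],None,fx=4,fy=4,interpolation=cv2.INTER_CUBIC))
E
```

```text
t 20.25 pos [539.9  29.   20.8] jawyaw -80.56 down [ 0.002  0.001 -1.   ] F [0.5 0.1 0.5] gap 44.9 q [ 0.01  0.76 -0.18  1.96  0.28  0.44 -1.78]
```

View pics/w11a.png

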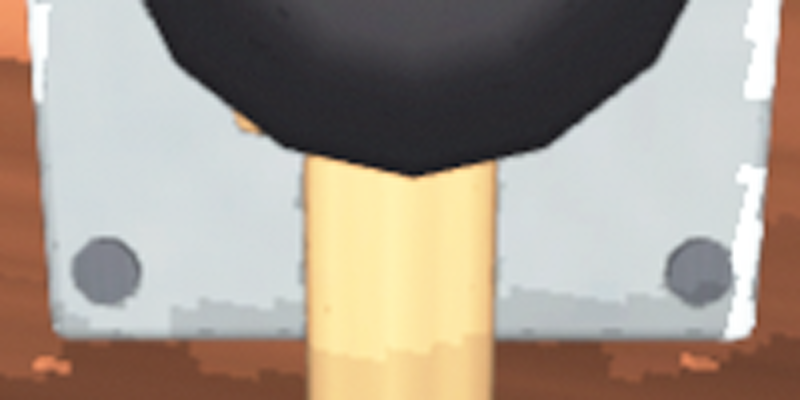

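Request:
move_arm(commands=[[-1, [0, 0, 0.3], 0], [-1, [0, 0, 0.7], 0], [-1, [0, 0, 1], 0], [-1, [0, 0, 1], 0]])

```text
time_s: 20.7
position: [542.7, 29.3, 145.4]
tool_rot: [-0.537, 0.455, -0.46, 0.542]
ft_force: [1.2, -0.3, -0.1]
finger_gap: 75.6
```

Request:
move_arm(commands=[[-1, [0, 0, 0.4], 0], [-1, [0.3, 0.1, 0.6], 0], [-1, [0.7, 0.2, 0.6], 0], [-1, [0.97, 0.25, 0.6], 0], [-1, [0.97, 0.25, 0.6], 0], [-1, [0.97, 0.25, 0.6], 0], [-1, [0.97, 0.25, 0.6], 0]])

```text
time_s: 21.4
position: [653.5, 58.2, 211.6]
tool_rot: [0.54, -0.458, 0.457, -0.539]
ft_force: [-0.3, -0.1, 0.2]
finger_gap: 94.1
```

```bash
python3 - <<'E'
from h import *
st()
f=grab_frame("wrist"); cv2.imwrite("pics/w12.png",f["color"]); np.savez("w12.npz",**f);st()
g=grab_frame("side"); cv2.imwrite("pics/s12.png",cv2.resize(g["color"][150:270,220:380],None,fx=5,fy=5,interpolation=cv2.INTER_CUBIC))
E
```

```text
t 21.4 pos [653.5  58.2 211.6] jawyaw -80.57 down [-0.002 -0.001 -1.   ] F [-0.3 -0.1  0.2] gap 94.1 q [ 0.03  0.64 -0.27  1.48  0.19  1.04 -1.7 ]
t 21.45 pos [653.6  58.1 212. ] jawyaw -80.58 down [-0.002 -0.001 -1.   ] F [-0.3  0.4  0.6] gap 93.8 q [ 0.03  0.64 -0.27  1.48  0.19  1.04 -1.7 ]
```

View pics/w12.png

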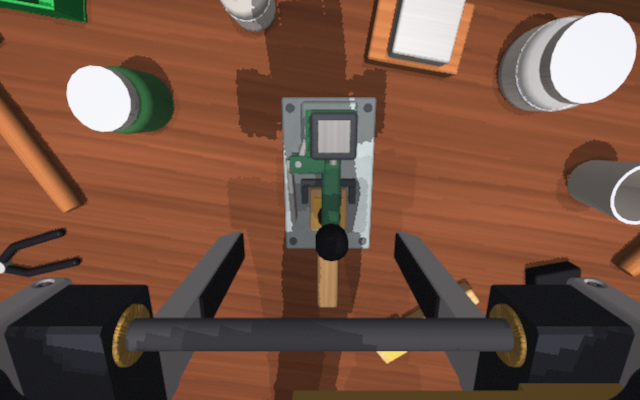

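View pics/s12.png

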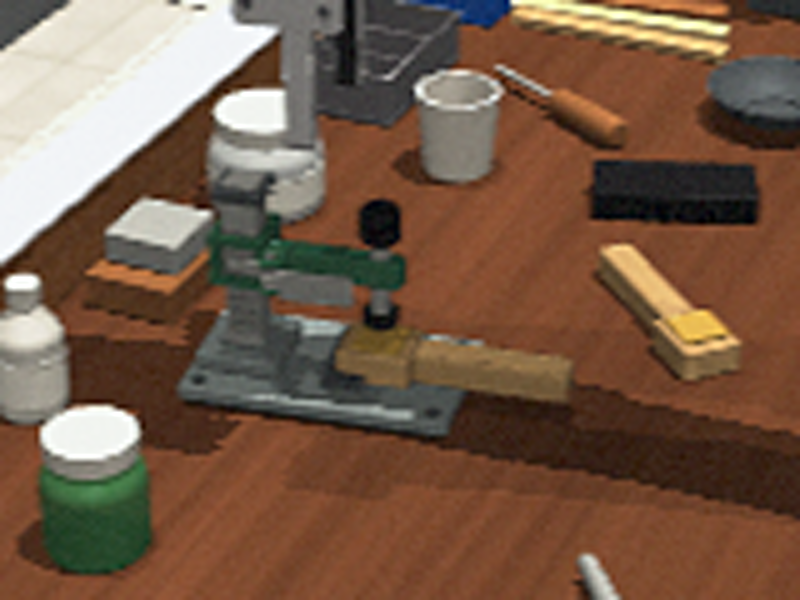

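```bash
python3 - <<'E'
from h import *
f=dict(np.load("w12.npz"))
cv2.imwrite("pics/w12a.png",cv2.resize(f["color"][90:260,270:390],None,fx=4.5,fy=3.5*4.5/3.5,interpolation=cv2.INTER_CUBIC)[:600*2])
import os
a=cv2.imread("pics/w12a.png"); print(a.shape); cv2.imwrite("pics/w12a.png",cv2.resize(a,(420,595)))
th=np.radians(9.45); R=np.array([[np.cos(th),-np.sin(th)],[np.sin(th),np.cos(th)]]); t=np.array([623.2,42.2])
for n,p in {"knob":(0,0,133),"leverend out":(10,42,110),"lever 36":(36,42,110),"arm-":(36,-9,108),"blockfront":(27,0,40),"barL":(27,22,28)}.items():
    print(n,(w2px(f,[*(R@np.array(p[:2])+t),p[2]])-[270,90])*3.5)
E
```

```text
(765, 540, 3)
knob [216.02974521 533.25327514]
leverend out [ 60.15778918 465.73457061]
lever 36 [ 57.4087763  374.30493083]
arm- [247.3273867  372.37346052]
blockfront [206.14959926 345.15806269]
barL [140.91069672 336.87034024]
```

View pics/w12a.png

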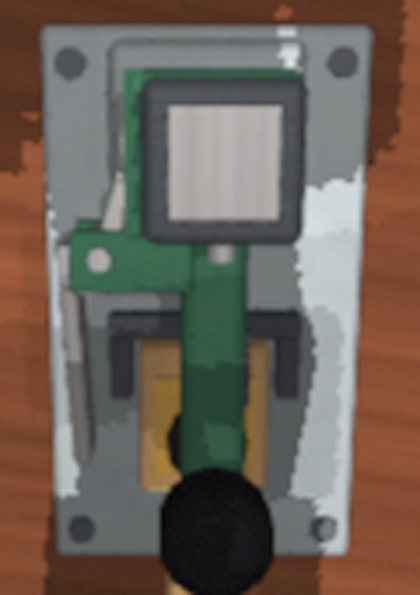

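Request:
move_arm(commands=[[-1, [0.027, 0.0075, -0.3], 0], [-1, [0.027, 0.0075, -0.6], 0], [-1, [0.027, 0.0075, -0.8], 0], [-1, [0.027, 0.0075, -0.9], 0], [-1, [0.027, 0.0075, -0.9], 0], [-1, [0.027, 0.0075, -0.9], 0]])

```text
time_s: 22.1
position: [658.9, 59.6, 105.6]
tool_rot: [-0.539, 0.457, -0.458, 0.54]
ft_force: [0.2, 0.9, 0.2]
finger_gap: 94.0
```

```bash
python3 - <<'E'
from h import *
st()
f=grab_frame("wrist"); cv2.imwrite("pics/w13.png",f["color"]); np.savez("w13.npz",**f);st()
E
```

```text
t 22.1 pos [658.9  59.6 105.6] jawyaw -80.58 down [ 0.002  0.    -1.   ] F [0.2 0.9 0.2] gap 94.0 q [ 0.01  0.76 -0.25  1.57  0.23  0.84 -1.73]
t 22.15 pos [659.4  59.6 106.1] jawyaw -80.58 down [ 0.003  0.    -1.   ] F [-0.9  0.2  1. ] gap 94.0 q [ 0.01  0.76 -0.25  1.57  0.23  0.84 -1.73]
```

View pics/w13.png

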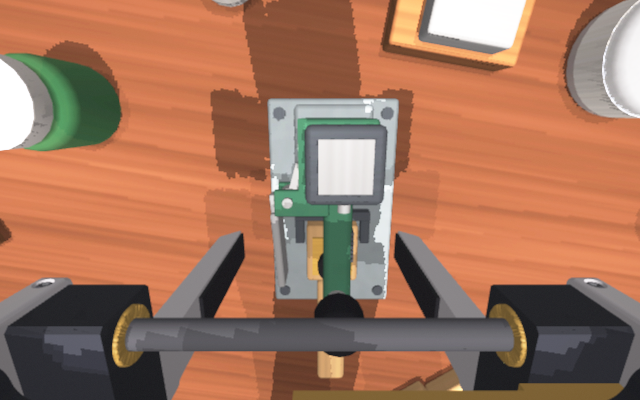

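Request:
move_arm(commands=[[-1, [-0.018, -0.004, -0.1], 0], [-1, [-0.018, -0.004, -0.18], 0], [-1, [-0.018, -0.004, -0.2], 0], [-0.5, [-0.018, -0.004, -0.2], 0], [-0.3, [-0.018, -0.004, -0.2], 0], [-0.3, [-0.018, -0.004, -0.2], 0], [-0.3, [-0.018, -0.004, -0.2], 0]], squeeze=20)

```text
time_s: 22.85
position: [656.4, 59.1, 80.8]
tool_rot: [-0.539, 0.457, -0.457, 0.54]
ft_force: [-0.4, 0.0, -1.0]
finger_gap: 65.5
```

```bash
python3 - <<'E'
from h import *
st()
f=grab_frame("wrist"); cv2.imwrite("pics/w14.png",f["color"])
g=grab_frame("side"); cv2.imwrite("pics/s14.png",cv2.resize(g["color"][150:270,220:380],None,fx=5,fy=5,interpolation=cv2.INTER_CUBIC))
E
```

```text
t 22.85 pos [656.4  59.1  80.8] jawyaw -80.57 down [ 0.001  0.    -1.   ] F [-0.4  0.  -1. ] gap 65.5 q [ 0.01  0.79 -0.24  1.59  0.24  0.79 -1.74]
```

View pics/w14.png

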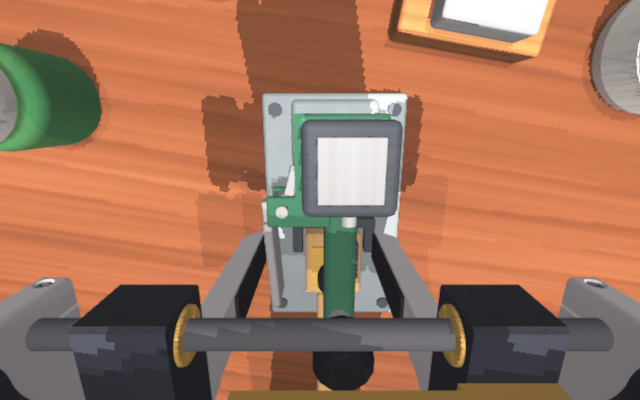

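View pics/s14.png

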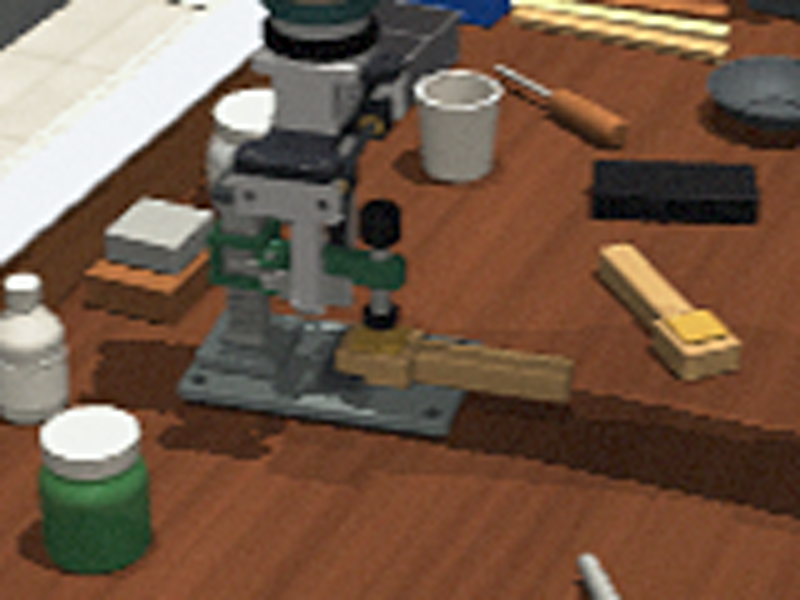

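Request:
move_arm(commands=[[1, [0, 0, 0], 0], [1, [0, 0, 0], 0], [1, [0, 0, 0], 0], [1, [0, 0, 0], 0], [1, [0, 0, 0], 0], [1, [0, 0, 0], 0], [1, [0, 0, 0], 0]], squeeze=22)

```text
time_s: 23.65
position: [654.6, 58.8, 79.5]
tool_rot: [0.54, -0.458, 0.456, -0.539]
ft_force: [-3.9, 1.4, -7.1]
finger_gap: 40.4
```

```bash
python3 - <<'E'
from h import *
st()
f=grab_frame("wrist"); cv2.imwrite("pics/w15.png",f["color"])
E
```

```text
t 23.65 pos [654.6  58.8  79.5] jawyaw -80.55 down [-0.003 -0.001 -1.   ] F [-3.9  1.4 -7.1] gap 40.4 q [ 0.01  0.79 -0.24  1.59  0.24  0.79 -1.74]
```

View pics/w15.png

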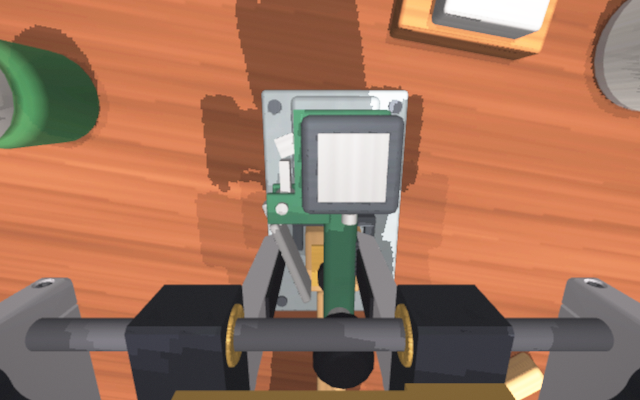

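Request:
move_arm(commands=[[1, [0, 0, -0.006], 0], [1, [0, 0, -0.014], 0], [1, [0, 0, -0.022], 0], [1, [0, 0, -0.03], 0], [1, [0, 0, -0.038], 0], [1, [0, 0, -0.046], 0], [1, [0, 0, -0.054], 0], [1, [0, 0, -0.062], 0], [1, [0, 0, -0.068], 0], [1, [0, 0, -0.072], 0]])

```text
time_s: 24.7
position: [654.6, 58.8, 71.4]
tool_rot: [0.54, -0.458, 0.457, -0.539]
ft_force: [-5.4, 0.0, -7.2]
finger_gap: 40.3
```

Request:
move_arm(commands=[[1, [0, 0, -0.003], 0], [1, [0, 0, -0.006], 0], [1, [0, 0, -0.009], 0], [1, [0, 0, -0.009], 0]])

```text
time_s: 25.1
position: [654.6, 58.8, 70.2]
tool_rot: [0.54, -0.458, 0.457, -0.539]
ft_force: [-5.1, 0.7, -7.4]
finger_gap: 40.8
```

Request:
move_arm(commands=[[1, [0, 0, -0.003], 0], [1, [0, 0, -0.006], 0], [1, [0, 0, -0.009], 0], [1, [0, 0, -0.011], 0], [1, [0, 0, -0.011], 0]])

```text
time_s: 25.6
position: [654.6, 58.8, 69.7]
tool_rot: [0.54, -0.458, 0.457, -0.539]
ft_force: [-7.6, 0.5, -2.0]
finger_gap: 40.8
```

Request:
move_arm(commands=[[1, [0, 0, -0.0025], 0], [1, [0, 0, -0.005], 0], [1, [0, 0, -0.005], 0]])

```text
time_s: 25.9
position: [654.6, 58.8, 69.7]
tool_rot: [0.54, -0.458, 0.457, -0.539]
ft_force: [-7.6, 0.4, 0.8]
finger_gap: 40.6
```

Request:
move_arm(commands=[[1, [0, 0, 0.001], 0], [1, [0, 0, 0.001], 0]])

```text
time_s: 26.1
position: [654.6, 58.8, 69.7]
tool_rot: [0.54, -0.458, 0.457, -0.539]
ft_force: [-7.6, 0.0, -0.7]
finger_gap: 40.8
```

```bash
python3 - <<'E'
from h import *
st()
g=grab_frame("side"); cv2.imwrite("pics/s16.png",cv2.resize(g["color"][185:245,250:330],None,fx=9,fy=9,interpolation=cv2.INTER_CUBIC));st()
E
```

```text
t 26.1 pos [654.6  58.8  69.7] jawyaw -80.57 down [-0.003 -0.001 -1.   ] F [-7.6  0.  -0.7] gap 40.8 q [ 0.    0.81 -0.23  1.6   0.24  0.77 -1.75]
t 26.15 pos [654.6  58.8  69.7] jawyaw -80.57 down [-0.003 -0.001 -1.   ] F [-7.  -0.4  0.7] gap 40.7 q [ 0.    0.81 -0.24  1.6   0.24  0.77 -1.75]
```

View pics/s16.png

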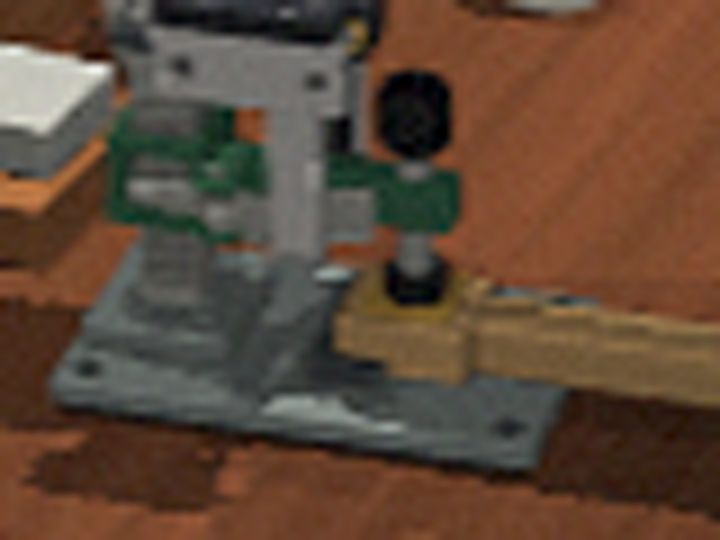

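Request:
move_arm(commands=[[0.05, [0, 0, 0], 0], [-0.2, [0, 0, 0], 0], [-0.4, [0, 0, 0], 0], [-0.7, [0, 0, 0], 0], [-1, [0, 0, 0], 0], [-1, [0, 0, 0], 0]])

```text
time_s: 26.75
position: [657.1, 58.5, 69.5]
tool_rot: [-0.539, 0.457, -0.458, 0.54]
ft_force: [-0.9, -0.5, 0.6]
finger_gap: 81.6
```

```bash
python3 - <<'E'
from h import *
st()
f=grab_frame("wrist"); cv2.imwrite("pics/w17.png",f["color"])
E
```

```text
t 26.75 pos [657.1  58.5  69.5] jawyaw -80.63 down [ 0.002 -0.    -1.   ] F [-0.9 -0.5  0.6] gap 81.6 q [ 0.    0.81 -0.23  1.6   0.24  0.76 -1.75]
```

View pics/w17.png

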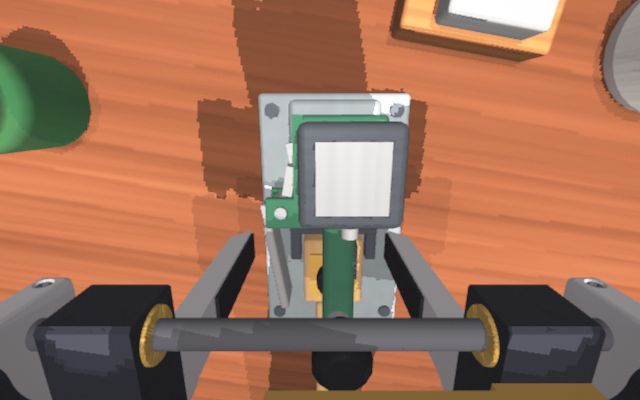

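Request:
move_arm(commands=[[-1, [0, 0, 0.1], 0], [-1, [0, 0, 0.3], 0], [-1, [0, 0, 0.6], 0], [-1, [0, 0, 0.9], 0], [-1, [0, 0, 1], 0], [-1, [0, 0, 1], 0]])

```text
time_s: 27.4
position: [657.7, 59.3, 191.6]
tool_rot: [-0.538, 0.456, -0.459, 0.541]
ft_force: [0.3, 0.1, 0.6]
finger_gap: 93.7
```

Request:
move_arm(commands=[[-1, [0, 0, 0.4], 0], [-1, [0, 0, 0.6], 0], [-1, [0, 0, 0.6], 0], [-1, [0, 0, 0.6], 0], [-1, [0, 0, 0.6], 0], [-1, [0, 0, 0.6], 0]])

```text
time_s: 28.0
position: [655.0, 58.7, 258.8]
tool_rot: [0.54, -0.458, 0.456, -0.538]
ft_force: [-0.4, 0.0, -0.5]
finger_gap: 93.8
```

```bash
python3 - <<'E'
from h import *
st()
f=grab_frame("wrist"); cv2.imwrite("pics/w18.png",cv2.resize(f["color"][60:300,230:430],None,fx=2.5,fy=2.5,interpolation=cv2.INTER_CUBIC))
g=grab_frame("side"); cv2.imwrite("pics/s18.png",cv2.resize(g["color"][150:270,220:380],None,fx=5,fy=5,interpolation=cv2.INTER_CUBIC))
h=grab_frame("top"); cv2.imwrite("pics/t18.png",h["color"])
E
```

```text
t 28.0 pos [655.   58.7 258.8] jawyaw -80.57 down [-0.004 -0.001 -1.   ] F [-0.4  0.  -0.5] gap 93.8 q [ 0.03  0.61 -0.28  1.42  0.17  1.15 -1.68]
```

View pics/w18.png

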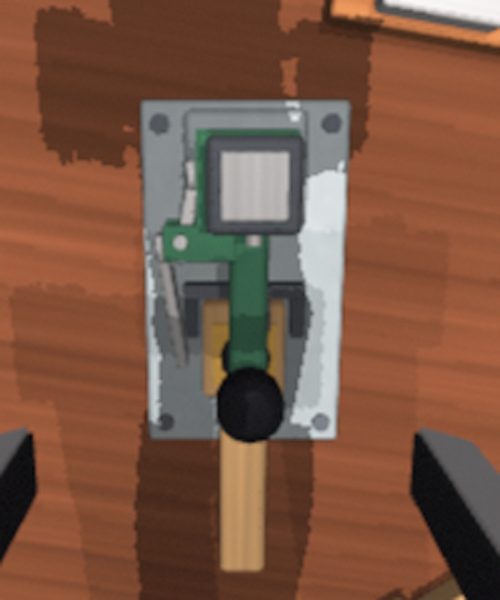

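View pics/s18.png

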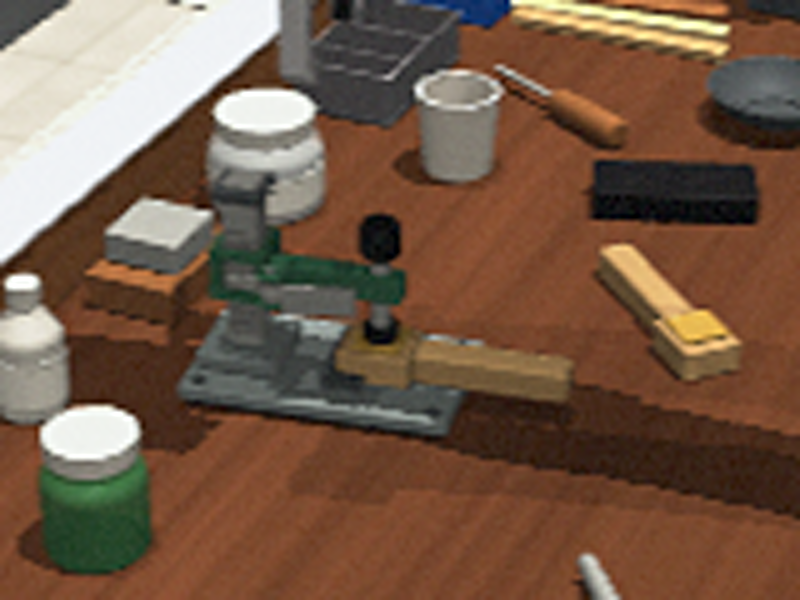

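View pics/t18.png

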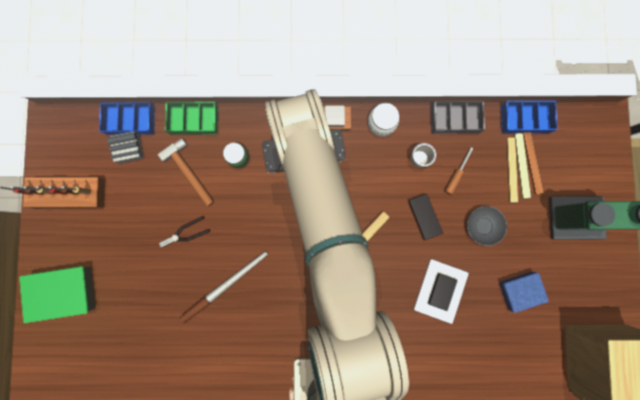

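```bash
python3 - <<'E'
from h import *
a=cv2.imread("pics/s12.png").astype(np.float32);b=cv2.imread("pics/s18.png").astype(np.float32);c=cv2.imread("pics/s2.png").astype(np.float32)
g=grab_frame("side")
for n,(x0,x1,y0,y1) in {"knob":(352,410,192,256),"knob+arm end":(352,412,192,300)}.items():
  T=a[y0:y1,x0:x1]
  for m,im in (("s18",b),("s2 L10",c)):
    r=cv2.matchTemplate(im[:,330:430],T,cv2.TM_CCOEFF_NORMED)
    _,v,_,l=cv2.minMaxLoc(r); y=l[1]; col=r[:,l[0]]; sub=0.5*(col[y-1]-col[y+1])/(col[y-1]-2*col[y]+col[y+1])
    print(n,m,v,"dx",l[0]+330-x0,"dy",y+sub-y0)
def row(L): return (w2px(g,[623.2,42.2,93+L])-[220,150])[1]*5
for L in (10,20,27,30,37,40): print(L,row(L)-row(40))
E
```

```text
knob s18 0.9846675395965576 dx 0 dy 14.617676
knob s2 L10 0.9777615070343018 dx 0 dy 38.742065
knob+arm end s18 0.9783461093902588 dx 0 dy 14.580292
knob+arm end s2 L10 0.8834055066108704 dx 0 dy 37.82167
10 38.96469281728071
20 26.055934783307464
27 16.9727062541682
30 13.067947731356924
37 3.9288240860884116
40 0.0
```

Request:
move_arm(commands=[[0, [-0.17, -0.4, 0], 0], [0, [-0.34, -0.8, 0], 0], [0, [-0.34, -1, 0], 0], [0, [-0.34, -1, 0], 0], [0, [-0.34, -1, 0], 0]])

```text
time_s: 28.7
position: [615.3, -61.3, 260.9]
tool_rot: [-0.539, 0.458, -0.458, 0.539]
ft_force: [-0.8, 1.3, 0.3]
finger_gap: 57.6
```

Request:
move_arm(commands=[[0, [0, -0.16, -0.4], 0], [0, [0, -0.16, -0.8], 0], [0, [0, -0.16, -1], 0], [0, [0, -0.16, -1], 0], [0, [0, -0.16, -1], 0]])

```text
time_s: 29.2
position: [616.2, -78.2, 141.4]
tool_rot: [-0.539, 0.457, -0.457, 0.54]
ft_force: [-0.1, -0.3, 0.9]
finger_gap: 47.1
```

Request:
move_arm(commands=[[0, [0, 0, -0.3], 0], [0, [0, 0, -0.5], 0], [0, [0, 0, -0.5], 0], [0, [0, 0, -0.5], 0]])

```text
time_s: 29.6
position: [617.0, -79.5, 82.9]
tool_rot: [-0.539, 0.456, -0.458, 0.54]
ft_force: [-0.2, 0.3, 0.4]
finger_gap: 46.9
```

```bash
python3 - <<'E'
from h import *
st()
f=grab_frame("wrist"); cv2.imwrite("pics/w19.png",f["color"]); np.savez("w19.npz",**f);st()
E
```

```text
t 29.6 pos [617.  -79.5  82.9] jawyaw -80.53 down [ 0.003  0.    -1.   ] F [-0.2  0.3  0.4] gap 46.9 q [ 0.22  0.74 -0.23  1.7   0.24  0.72 -1.53]
t 29.65 pos [617.4 -79.7  83.3] jawyaw -80.54 down [ 0.004  0.    -1.   ] F [-0.6 -0.4 -0.2] gap 47.1 q [ 0.23  0.74 -0.23  1.7   0.24  0.72 -1.53]
```

View pics/w19.png

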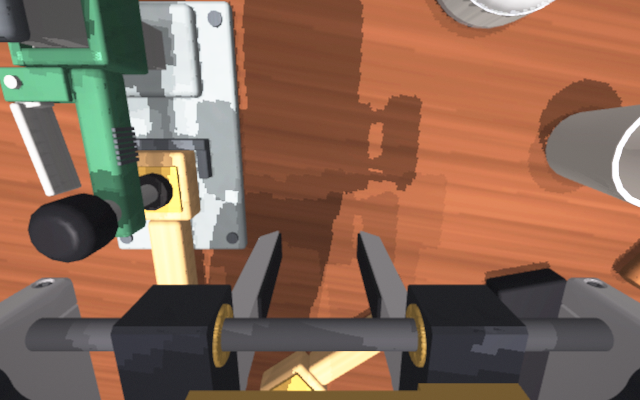

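```bash
cat > ov.py <<'E'
from h import *
import sys
f=dict(np.load(sys.argv[1])); im=f["color"]; x0,y0,x1,y1=[int(v) for v in sys.argv[3:7]]; s=float(sys.argv[7])
a=cv2.resize(im[y0:y1,x0:x1],None,fx=s,fy=s,interpolation=cv2.INTER_CUBIC)
th=np.radians(9.45); R=np.array([[np.cos(th),-np.sin(th)],[np.sin(th),np.cos(th)]]); t=np.array([623.2,42.2])
def pr(x,y,z): return (w2px(f,[*(R@np.array([x,y])+t),z])-[x0,y0]+.5)*s-.5
def poly(P,c): cv2.polylines(a,[np.round(P).astype(int)],True,c,1,cv2.LINE_AA)
poly(np.array([pr(x,y,43) for x,y in [(17,17),(17,-17),(-17,-17),(-17,17)]]),(255,0,255))
poly(np.array([pr(x,y,16) for x,y in [(130,55),(130,-55),(-60,-55),(-60,55)]]),(255,0,0))
A_=np.linspace(0,2*np.pi,40)
for L,c in ((27,(0,0,255)),(30,(0,255,0))):
    poly(np.array([pr(13*np.cos(q),13*np.sin(q),16+L) for q in A_]),c)
    poly(np.array([pr(15*np.cos(q),15*np.sin(q),16+L+77) for q in A_]),c)
    for xx in(-15,60): poly(np.array([pr(xx,-9,16+L+52),pr(xx,-9,16+L+30),pr(60,-9,16+L+30),pr(60,-9,16+L+52)]),c)
cv2.imwrite(sys.argv[2],a); print(a.shape)
E
python3 ov.py w19.npz pics/w19a.png 20 60 250 260 3
python3 - <<'E'
import numpy as np,cv2
f=np.load("w19.npz"); cv2.imwrite("pics/w19b.png",cv2.resize(f["color"][150:240,100:220],None,fx=6,fy=6,interpolation=cv2.INTER_CUBIC))
E
```

```text
(600, 690, 3)
```

View pics/w19a.png

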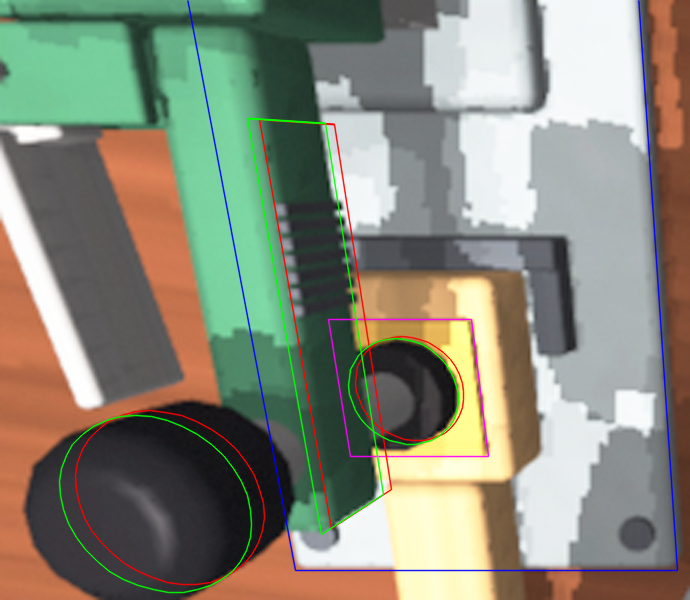

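View pics/w19b.png

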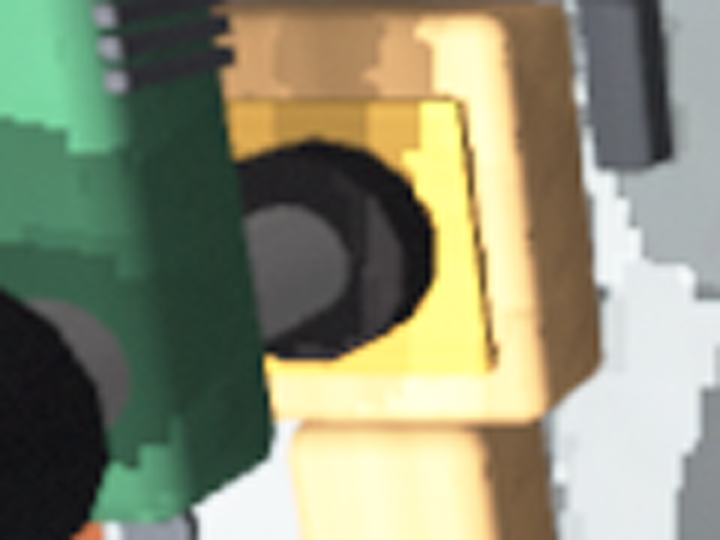

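```bash
cat > ov2.py <<'E'
from h import *
f=dict(np.load("w19.npz")); im=f["color"]; x0,y0,x1,y1=20,150,190,270; s=4.6
a=cv2.resize(im[y0:y1,x0:x1],None,fx=s,fy=s,interpolation=cv2.INTER_CUBIC)
th=np.radians(9.45); R=np.array([[np.cos(th),-np.sin(th)],[np.sin(th),np.cos(th)]]); t=np.array([623.2,42.2])
def pr(x,y,z): return (w2px(f,[*(R@np.array([x,y])+t),z])-[x0,y0]+.5)*s-.5
def poly(P,c): cv2.polylines(a,[np.round(P).astype(int)],True,c,1,cv2.LINE_AA)
A_=np.linspace(0,2*np.pi,60)
for L,c in ((27,(0,0,255)),(30,(0,255,0))):
    for h,r in ((0,13),(10,13)): poly(np.array([pr(r*np.cos(q),r*np.sin(q),16+L+h) for q in A_]),c)
    P=np.array([pr(r*np.cos(q),r*np.sin(q),16+L+h) for h,r in ((68,15),(86,15),(91,9),(62.5,9)) for q in A_]).astype(np.float32)
    poly(cv2.convexHull(P)[:,0],c)
cv2.imwrite("pics/w19c.png",a)
E
python3 ov2.py
```

```text
(no output)
```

View pics/w19c.png

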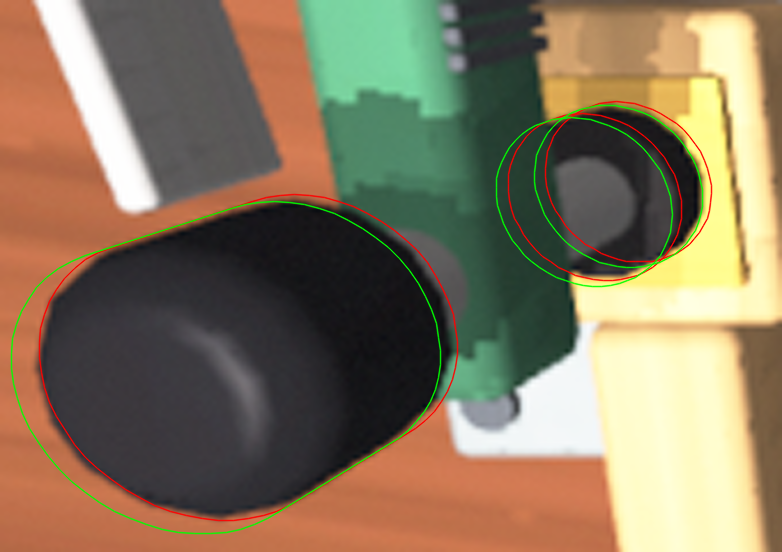

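```bash
python3 - <<'E'
from h import *
st(); print(hand_in())
E
```

```text
t 29.65 pos [617.4 -79.7  83.3] jawyaw -80.54 down [ 0.004  0.    -1.   ] F [-0.6 -0.4 -0.2] gap 47.1 q [ 0.23  0.74 -0.23  1.7   0.24  0.72 -1.53]
the job is handed in; nothing more can be done
None
```

The work block is home under the stand with the head let down on it, and I handed in at 29.65 s with the gripper clear of everything.

**What I did**
- I lifted the head by its knob about 30 mm over the teeth. It hung on the catch, with the measured hand force falling to about 0 N before I let go.
- I carried over the left-most work block by its handle, set it on the base and slid it in under a light grip until it met the stop at about 5 N. I eased that to about 3 N and released.
- I squeezed the catch lever right in to a 40.5 mm gap and took the head's full 7 N weight. I then lowered it slowly until the load went to about 0 N on the brass, and opened the fingers.

**Last checks**
- The block sits centred between the cheeks, against the bar, with the brass where it should be when home.
- The lever sprang back after release.
- The bystanders look unmoved in the overhead view. The arm hid the area around the stand in that view.

**One disagreement:** the checks gave different heights for the foot, where 27 mm above the base is resting on the brass.
- The side camera and the hand's travel, taking the hang as exactly 40 mm, both gave about 28.8–28.9 mm.
- In the close oblique view the knob matched 27 mm, but the foot's rim sat nearer 30 mm, which would be the next tooth.
- I judged it resting on the brass, because the load came off stiffly while the lever was fully squeezed clear of the teeth. I did not test this any further.

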